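Load the stamping plate into the bench press

ROBOT

A 6-joint arm with a two-finger parallel gripper is mounted at the origin on the work surface. World frame = base frame: x ahead of the robot, y to its left, z up, the work surface at z = 0. Lengths are in m, angles in degrees, forces in N, time in s.
With the tool pointing down it reaches from about 0.4 to 0.825 m from the base axis. Payload 7 kg.
Tool frame: the origin (TCP) lies between the finger pads; the fingertips stand 19 mm ahead of it and the grasp point (between the pads) is the TCP; z points along the fingers, y is the line along which they close (so a half turn about z gives the same grasp; the last joint's range is limited). The gripper opens to 88 mm and grips with 3 to 60 N. Pads are 19 mm wide; open, the fingers measure 130 mm over their backs; the gripper's body (78 mm by 193 mm) begins 47 mm behind the grasp point.
Start: joints at [-47.664, 20.546, 0.682, 0, -70.136, -16.507], TCP at [0.294, -0.608, 0.246] pointing down, gripper open.
Joint ranges: [-176.03, 176.03], [-82.01, 121.73], [-58.28, 71.71], [-173.87, 95.51], [-174.79, -0.11], [-173.66, 173.66]. Speed limits (degrees/s): [136.94, 136.94, 172.46, 180, 180, 180].

INTERFACE

Orientations are given as [roll, pitch, yaw] about the fixed x, y, z axes, in that order (R = Rz(yaw) Ry(pitch) Rx(roll)).
In Python, from plant import get_obs, snapshot, close_job, spot_in, spot_point gives the robot as it stands.
- The arm moves only by the tool play_rows, never from a script. Its argument "plan" is a list of rows, each a list of 6 numbers: the shift along the tool's x, y, z in cm, then the turn, a rotation vector about the tool's x, y, z in degrees. A call has 1 to 20 rows; each row shifts and turns the commanded pose from where the row before left it, along the tool's axes as they then stand; what a row does not reach is not made up. A row lasts 1/12 s, in which the tool goes at most 41.7 mm and 7.16 degrees, less where a joint would pass 70% of its speed; a pose out of reach is approached as far as the arm can. A call is refused whole if a number of a shift passes 4.17 or a number of a turn 7.16, either way. A call with a gripper value outside its range is refused whole. "grip" is the finger opening in cm, from 0 to 8.76, set as the call begins (left out, the last holds). The fingers move at their own pace and stop on an object; the grip force is fixed at half the most. Time passes only in rows, so rows that do not move let the fingers close. It gives the time, the measured TCP pose, the force, the opening and the grip force at its end, in the units of the state.
- get_obs(): the state, without advancing time (a new reading comes with each control period).
- snapshot(name): name is "side" or "top" or "wrist"; returns a dict with "frame" (384x512x3 uint8, red, green, blue), "fx", "fy", "cx", "cy" (pixels), "k1" (the pictures are not rectified: a ray, as slopes to the right and down, at radius r is drawn at 1 + k1 r^2 times it, then the intrinsics apply), "position" and "attitude" of the camera in the world. Camera axes: x right, y down, z forward; pixel columns grow to the right and rows downward; lengths in m; the calibration is good to about 2 mm. A picture is of the moment at which its call begins. There is no depth.
- close_job(): hands the job in; it is judged then, once.
Trained networks look in the newest picture that a camera, given by its name, has taken for a name from the list of things; names that differ only in an ending like _2 or _b are one class to them, and where a whole thing is asked for, a point or a joint stands for the part that bears it (a point fixed in the world has none). Each returns a list of dicts, best first, with "score" (0 to 1); they miss things now and then, are a little off and sometimes report something else, mostly with a low value. They report only what shows in the picture. A call takes as long as a camera call. They do not tell look-alikes from the thing itself.
- spot_in(camera, thing): "position" ([x, y, z] in m, in world coordinates, good to about 4 mm: the middle of the surface that is visible of it).
- spot_point(camera, thing): "position" ([x, y, z] in m, in world coordinates, good to about 4 mm: a listed point, or the origin of a listed thing).
The state is a dict: "clock": time; "joint_pos": joint angles; "qvel": joint speeds; "tau": joint torques, N m; "tool_pos": TCP position; "orientation": TCP orientation; "force": force on the tool from outside, world axes, zero at the start; "moment": the same for the moment, N m; "opening": finger opening in m; "gripper_force": force on a finger pad.
Only numpy, scipy, OpenCV 4.12 (cv2) and the standard library are available. Lean on these libraries where they do the work, as an engineer would, in place of code of your own. Each camera call takes 0.05 s, during which the arm holds its last target. There are 200 camera calls.

TASK

Lift the red-handled paddle with the stamping plate balanced level on its blade, never touching the plate with the gripper, and set the plate down flat in the pocket of the press's orange tray. Lay the empty paddle back on its wooden rest and let go, then push the tray along its centre line, without ramming it, until it stops fully home under the press head; leave the other things on the bench where they are.

Things in the scene. Friction and masses are not known exactly. Their poses are not given: they have to be found in the camera images.
- press: Green press fixed to the table. Origin on the table, where the tray's origin comes when the tray meets the rear stop; +x is the way the tray is pushed, z up. Bed top at z = 20 mm, x = -200 to 70, 250 mm wide. Two steel guide rails along x, tops at z = 42, inner faces at y = +-81.5 mm. Posts 50 mm deep at y = +-113 carry the head across the bed.
- head_front (a point): Middle of the lower front edge of the press head: x = -55 mm, z = 130 mm of the press; head up to 190 mm, screw handle to 260 mm. A plate set in the tray reaches a little under the head: come in low from -x. A platen hangs under it to z = 90 mm (x = -20 to 20). An upright gripper pushing the tray would hit the head: lean it back to -x by 35 to 40 degrees.
- tray: Loose tray on the press bed between the rails, 0.4 kg, 100 mm (x) by 148 mm (y); four steel guide shoes make it 160 mm wide but guide it over 76 mm only, so it wedges if pushed more than about 10 mm off its middle. Origin: centre of its underside, x as the press's. Starts 75 to 95 mm short of home; some 2 to 6 N slide it. Black floor 22 mm high over its whole length.
- tray_pocket (a point): Middle of the plate's place, at ledge height, 40 mm above the tray's underside. Two orange ledges carry the plate at both sides; the lane between them (y = -30 to 30 mm) is open along the whole tray, so a blade carrying the plate can sink up to 18 mm below the ledges and be drawn out to -x. Rims 6 mm high on the ledges bound the pocket, 80 (x) by 120 mm (y).
- tray_front (a point): Middle of the tray's black front face (22 mm high), the place to push: 50 mm to -x of the tray's centre, 11 mm above its underside. Axes as the tray.
- die: Loose stamping plate, aluminium with a brass motif on top, 70 mm (x) by 110 mm (y) by 8 mm, about 0.16 kg. Origin at the centre of its underside, z up. It lies loose on the paddle's blade, up to 7 mm and 3 degrees off the middle of the blade. It goes in the tray with its x along the tray's x, or turned by half a turn.
- paddle_grip (a point): Centre of the paddle's red handle, where to grip it. x from handle to blade, z up. Handle 80 mm long (x), 24 wide (y), 22 high. The steel blade, 100 x 44 x 4 mm, is level, its middle 105 mm ahead of this point in x and its underside 32 mm below it (top 28 mm below); a sloping neck joins them. 0.14 kg, 195 mm long.
- rest: Wooden paddle rest fixed to the table. Origin on the table under the middle of the blade, x from handle to blade, z up. A block 90 x 70 mm, top at 32 mm, carries the blade; a small post (14 mm long, 30 mm wide, 53 mm high) at x = -133 mm carries the end of the handle; a 12 mm base board joins them.
- rest_grip (a point): Where the paddle's grip centre (point paddle_grip) is when the paddle lies on its rest: 105 mm behind the rest's origin, 64 mm above the table. Axes as the rest.
- dye: Bystander: amber bottle, 52 mm across, 110 mm high; origin at the centre of its foot.
- glue: Bystander: white jar with blue cap, 68 mm across, 90 mm high; origin at the centre of its foot.
- mallet: Bystander: hammer lying on the bench, handle along its x.
- tape: Bystander: yellow ring of tape, 90 mm across, 25 mm high; origin at the centre of its underside.
- boxes: Bystander: blue box 100 x 140 x 50 mm; origin at the centre of its underside.
- stamps: Bystander: dark wooden block 70 x 160 x 50 mm with ten upright steel stamps, 100 mm high in all; origin at the centre of its underside.
Things that resemble listed ones, but are neither listed nor needed, are in the scene too. Leave any pink look-alike of the tray alone.

How it is judged:
By the outcome, as a careful person would: the job done as asked, in the order asked, and still so for the second after the job is handed in, with the robot touching nothing.
It also fails if it takes over 62 s, if anything falls off the work surface, if the arm or the gripper's body presses on something with over 40 N, if the wrist force passes 120 N, or if a joint passes its speed limit or range.

## Working session

There is one attempt and no reset: what is moved stays moved. The work goes in short steps, Python scripts to look and compute and a tool call to move; the robot and the scene stay as the last step left them, time stands still between calls to the robot, and variables do not carry over. Pictures are saved under pics/ and viewed, at most 10 in all, crops included, and the job is handed in when it is done.

Besides the shell and the picture viewer there is one more tool, called after "Call:" by a JSON object that holds its "api" and its "payload", one argument or row to a line. play_rows: Moves the arm, as the interface text tells. Its arguments: {"type":"object","properties":{"plan":{"type":"array","items":{"type":"array","items":{"type":"number"}}},"grip":{"type":"number"}},"required":["plan"]}

```bash
ls; mkdir -p pics
cat > h.py <<'E'
import numpy as np, cv2
from scipy.spatial.transform import Rotation as R
from plant import get_obs, snapshot, close_job, spot_in, spot_point
def save(n,f): cv2.imwrite(f'pics/{n}.png',cv2.cvtColor(f,cv2.COLOR_RGB2BGR))
E
python3 - <<'E'
from h import *
o=get_obs();print({k:np.round(v,3).tolist() for k,v in o.items()})
fs=[]
for c in ['side','top']:
    s=snapshot(c);fs.append(s['frame']);print(c,{k:v for k,v in s.items() if k!='frame'})
    for t in ['press','head_front','tray','tray_pocket','tray_front','die','paddle_grip','rest','rest_grip','dye','glue','mallet','tape','boxes','stamps']:
        print(c,t,[(np.round(d['position'],3).tolist(),round(d['score'],2)) for d in spot_point(c,t)[:3]])
save('side',fs[0]);save('top',fs[1])
E
```

```text
pics
{'clock': 0.0, 'joint_pos': [-47.664, 20.592, 0.634, -0.018, -70.137, -16.506], 'qvel': [0.002, -0.03, 0.014, 0.087, 0.013, -0.182], 'tau': [0.001, -58.271, 29.307, 6.997, 0.007, -0.0], 'tool_pos': [0.294, -0.607, 0.245], 'orientation': [179.904, -0.011, -154.176], 'force': [0.279, -0.515, -0.604], 'moment': [-0.009, -0.004, -0.026], 'gripper_force': 0.0, 'opening': 0.087}
side {'fx': 421.5966613117724, 'fy': 421.5966613117724, 'cx': 250.25595720743644, 'cy': 196.49876582030478, 'k1': -0.06271558540811142, 'position': array([0.18753143, 0.87991782, 0.95744837]), 'attitude': array([-133.08682186,   -1.20496679, -157.49702665])}
side press [([0.647, -0.151, 0.002], 0.75), ([0.58, 0.268, -0.001], 0.48)]
side head_front [([0.602, -0.134, 0.13], 0.71)]
side tray [([0.258, -0.241, -0.003], 0.96), ([0.558, -0.448, -0.003], 0.85), ([0.574, -0.124, 0.02], 0.73)]
side tray_pocket [([0.561, -0.441, 0.04], 0.89), ([0.577, -0.124, 0.061], 0.88), ([0.254, -0.242, 0.038], 0.79)]
side tray_front [([0.528, -0.104, 0.035], 0.81), ([0.507, -0.435, 0.015], 0.7)]
side die [([0.584, 0.272, 0.035], 0.
[... 925 characters left out ...]
, 0.84), ([0.556, -0.444, 0.039], 0.81), ([0.258, -0.242, 0.041], 0.68)]
top tray_front [([0.507, -0.436, 0.011], 0.91), ([0.287, -0.2, 0.009], 0.76), ([0.528, -0.106, 0.028], 0.69)]
top die [([0.585, 0.27, 0.037], 0.68)]
top paddle_grip [([0.483, 0.229, 0.063], 0.83), ([0.6, -0.132, 0.129], 0.36)]
top rest [([0.586, 0.269, -0.001], 0.75)]
top rest_grip [([0.49, 0.226, 0.06], 0.71)]
top dye [([0.759, 0.129, 0.002], 0.57), ([0.368, 0.421, -0.002], 0.23)]
top glue [([0.306, -0.419, 0.003], 0.62)]
top mallet [([0.365, -0.009, -0.0], 0.91)]
top tape [([0.373, 0.42, -0.001], 0.72)]
top boxes [([0.719, 0.34, -0.001], 0.94), ([0.759, 0.129, 0.005], 0.26)]
top stamps [([0.527, 0.469, -0.001], 0.87)]
```

```bash
python3 -c "
import cv2
cv2.imwrite('pics/both.png',cv2.resize(cv2.vconcat([cv2.imread('pics/side.png'),cv2.imread('pics/top.png')])[:, :],None,fx=.78,fy=.78,interpolation=cv2.INTER_AREA))
a=cv2.imread('pics/top.png');cv2.imwrite('pics/topz.png',cv2.resize(a,None,fx=1.55,fy=1.55))"
```

```text
(no output)
```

View pics/both.png

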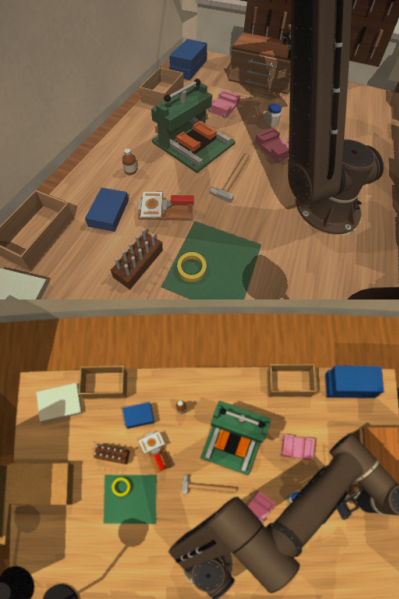

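View pics/topz.png

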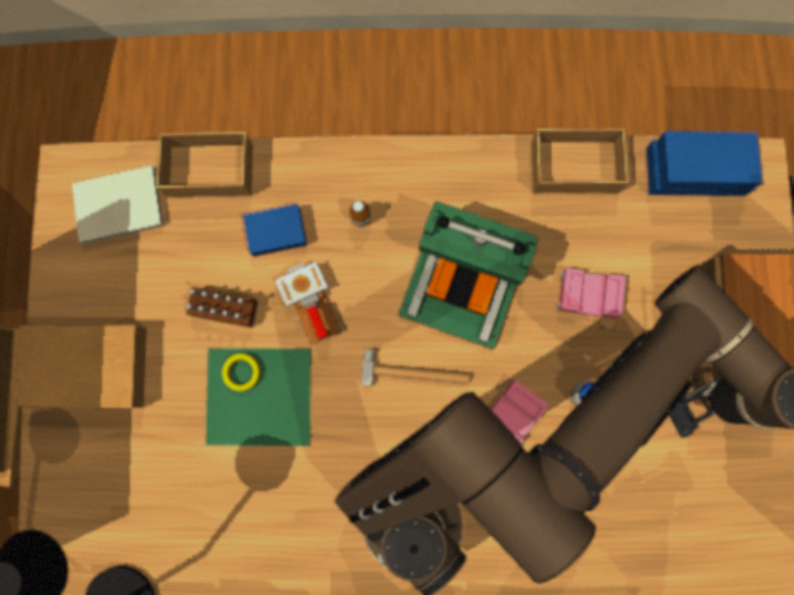

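The overview shows the press at about (465,275) in the enlarged top view, with the orange tray between its rails. The paddle carrying the plate is at (305,295), its handle pointing to the lower right. Pink look-alikes are at (593,292) and (520,408), and the mallet is at (415,370). The network positions agree with this. Next I move above the handle.

Call:
{"api": "play_rows", "payload": {
  "plan": [
    [-1.92,2.39,-0.3,0,0,0],
    [-1.92,2.39,-0.3,0,0,0],
    [-1.92,2.39,-0.3,0,0,0],
    [-1.92,2.39,-0.3,0,0,0],
    [-1.92,2.39,-0.3,0,0,0],
    [-1.92,2.39,-0.3,0,0,0],
    [-1.92,2.39,-0.3,0,0,0],
    [-1.92,2.39,-0.3,0,0,0],
    [-1.92,2.39,-0.3,0,0,0],
    [-1.92,2.39,-0.3,0,0,0],
    [-1.92,2.39,-0.3,0,0,0],
    [-1.92,2.39,-0.3,0,0,0],
    [-1.92,2.39,-0.3,0,0,0],
    [-1.92,2.39,-0.3,0,0,0]
  ]
}}

```text
clock: 2.77
tool_pos: [0.3902, -0.1879, 0.2881]
orientation: [-180.0, 0.1, -154.2]
force: [1.3, 0.2, -0.0]
opening: 0.0876
gripper_force: 0.0
```

Call:
{"api": "play_rows", "payload": {
  "plan": [
    [-1.92,2.39,0,0,0,0],
    [-1.92,2.39,0,0,0,0],
    [-1.92,2.39,0,0,0,0],
    [-1.92,2.39,0,0,0,0],
    [-1.92,2.39,0,0,0,0],
    [-1.92,2.39,0,0,0,0],
    [-1.92,2.39,0,0,0,0],
    [-1.92,2.39,0,0,0,0],
    [-1.92,2.39,0,0,0,0],
    [-1.92,2.39,0,0,0,0],
    [-1.92,2.39,0,0,0,0],
    [-1.92,2.39,0,0,0,0],
    [-1.92,2.39,0,0,0,0],
    [-1.92,2.39,0,0,0,0],
    [0,0,0,0,0,0],
    [0,0,0,0,0,0]
  ]
}}

```text
clock: 4.1
tool_pos: [0.4864, 0.2303, 0.287]
orientation: [-180.0, -0.1, -154.1]
force: [-0.1, -0.4, -0.3]
opening: 0.0875
gripper_force: 0.0
```

```bash
cat >> h.py <<'E'
def pose():
    o=get_obs(); return np.array(o['tool_pos']),R.from_euler('xyz',o['orientation'],degrees=True)
def to(p,rpy):
    "shift (cm, tool axes now) and turn (deg, rotvec in tool axes) to reach p, rpy"
    q,r=pose(); T=R.from_euler('xyz',rpy,degrees=True)
    print('shift cm',np.round(r.inv().apply(np.array(p)-q)*100,2),'turn',np.round((r.inv()*T).as_rotvec(degrees=True),2))
E
cat > px.py <<'E'
from h import *
def ray(s,uv):
    K=np.array([[s['fx'],0,s['cx']],[0,s['fy'],s['cy']],[0,0,1]])
    d=cv2.undistortPoints(np.array(uv,float).reshape(-1,1,2),K,np.array([s['k1'],0,0,0,0.]))[:,0]
    return R.from_euler('xyz',s['attitude'],degrees=True).apply(np.c_[d,np.ones(len(d))])
def onplane(s,uv,z):
    d=ray(s,uv);p=np.array(s['position']);return p+d*((z-p[2])/d[:,2])[:,None]
E
python3 - <<'E'
from px import *
import pickle
s=snapshot('wrist');pickle.dump(s,open('w1.pkl','wb'))
o=get_obs();print(o['clock'],o['joint_pos'],o['tool_pos'],o['orientation'],s['position'],s['attitude'])
for c in ['wrist','top','side']:
  if c!='wrist': snapshot(c)
  for t in ['die','paddle_grip','rest','rest_grip']:
    print(c,t,[(np.round(d['position'],4).tolist(),round(d['score'],2)) for d in spot_point(c,t)[:2]])
save('w1',cv2.resize(s['frame'],None,fx=1.5,fy=1.5))
E
```

```text
4.15 [ 4.61524613e+01  6.11544392e+00 -1.28577570e+01 -3.47019657e-03
 -7.10765860e+01 -1.10267191e+02] [0.48619443 0.22931639 0.28719625] [-1.79985832e+02 -4.78412875e-02 -1.54115863e+02] [0.42009656 0.19795935 0.42715643] [1.64400520e+02 1.18718098e-02 1.15968618e+02]
wrist die [([0.5811, 0.2671, 0.0325], 0.78)]
wrist paddle_grip [([0.4885, 0.224, 0.0599], 0.68)]
wrist rest []
wrist rest_grip [([0.4884, 0.2269, 0.066], 0.72)]
top die [([0.5825, 0.2669, 0.036], 0.42)]
top paddle_grip [([0.4863, 0.2311, 0.065], 0.46), ([0.3074, -0.4206, -0.0003], 0.31)]
top rest []
top rest_grip [([0.4857, 0.2265, 0.0586], 0.72), ([0.5997, -0.1322, 0.1332], 0.68)]
side die [([0.5854, 0.2721, 0.0328], 0.93), ([0.4855, 0.2258, 0.0608], 0.4)]
side paddle_grip [([0.4869, 0.2247, 0.0593], 0.98)]
side rest [([0.5797, 0.2685, 0.0043], 0.9), ([0.5864, 0.2724, 0.0373], 0.47)]
side rest_grip [([0.4863, 0.2267, 0.0637], 0.83)]
```

View pics/w1.png

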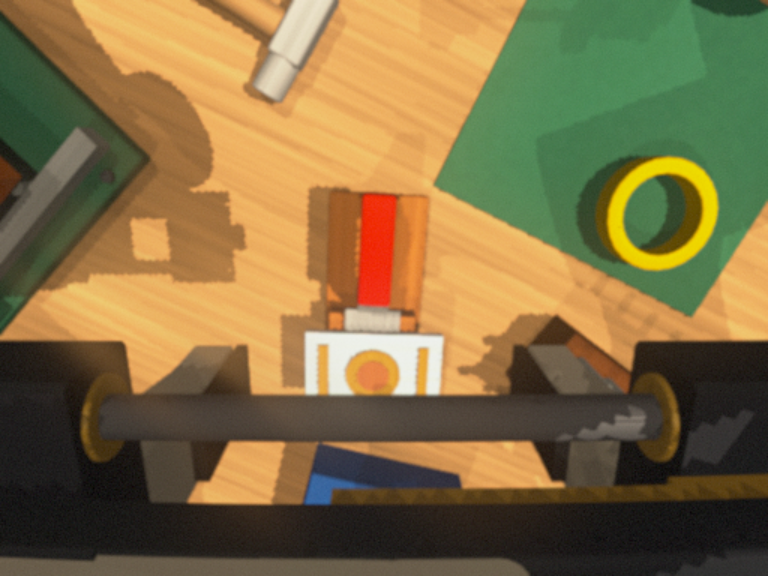

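The wrist view shows the red handle from (378,194) to (375,305), with the plate below it at (373,370). Next I fit the handle axis.

Run:
```python
from px import *
import pickle
s=pickle.load(open('w1.pkl','rb'));f=s['frame'].astype(int)
m=((f[...,0]>150)&(f[...,1]<60)&(f[...,2]<60)).astype(np.uint8)
c=max(cv2.findContours(m,0,2)[0],key=cv2.contourArea)[:,0]
P=onplane(s,c,.075)[:,:2].astype(np.float32)
r=cv2.minAreaRect(P*1000);print('red',r)
w=((f.min(2)>205)).astype(np.uint8)
c=max(cv2.findContours(w,0,2)[0],key=cv2.contourArea)[:,0]
P=onplane(s,c,.040)[:,:2].astype(np.float32)
print('die',cv2.minAreaRect(P*1000))
gx,gy=np.array(r[0])/1000
```

```text
red ((484.13336181640625, 225.77316284179688), (77.77642059326172, 22.78611946105957), 22.812332153320312)
die ((576.8606567382812, 267.7941589355469), (52.12046813964844, 109.38501739501953), 24.35633087158203)
```

Run:
```python
from h import *
to([.486,.2265,.064],[180,0,-157.2])
```

```text
shift cm [ 0.14 -0.2  22.36] turn [-0.    0.    3.03]
```

Call:
{"api": "play_rows", "payload": {
  "plan": [
    [0.14,-0.2,0.5,0,0,3.0],
    [0,0,1.5,0,0,0],
    [0,0,2,0,0,0],
    [0,0,2,0,0,0],
    [0,0,2,0,0,0],
    [0,0,2,0,0,0],
    [0,0,2,0,0,0],
    [0,0,2,0,0,0],
    [0,0,2,0,0,0],
    [0,0,2,0,0,0],
    [0,0,1.5,0,0,0],
    [0,0,1.2,0,0,0],
    [0,0,1,0,0,0],
    [0,0,0.6,0,0,0],
    [0,0,0,0,0,0],
    [0,0,0,0,0,0],
    [0,0,0,0,0,0]
  ]
}}

```text
clock: 6.27
tool_pos: [0.4864, 0.227, 0.0653]
orientation: [180.0, 0.1, -157.2]
force: [-0.8, 0.9, 0.9]
opening: 0.0874
gripper_force: 0.0
```

Run:
```python
from h import *
o=get_obs();print(o['force'],o['joint_pos']);to([.486,.2265,.064],[180,0,-157.2])
```

```text
[-0.8267129   0.87317551  0.91225279] [ 4.59566303e+01  1.85270280e+01 -2.95523843e+01  1.64818959e-02
 -4.18564721e+01 -1.13126405e+02]
shift cm [ 0.06 -0.03  0.13] turn [0.02 0.06 0.04]
```

Call:
{"api": "play_rows", "payload": {
  "plan": [
    [0,0,0.1,0,0,0],
    [0,0,0,0,0,0],
    [0,0,0,0,0,0],
    [0,0,0,0,0,0],
    [0,0,0,0,0,0],
    [0,0,0,0,0,0],
    [0,0,0,0,0,0],
    [0,0,0,0,0,0],
    [0,0,0,0,0,0],
    [0,0,0,0,0,0]
  ],
  "grip": 2.0
}}

```text
clock: 7.1
tool_pos: [0.486, 0.2266, 0.0635]
orientation: [-180.0, -0.0, -157.2]
force: [0.2, -0.1, -0.0]
opening: 0.0265
gripper_force: 0.0
```

Call:
{"api": "play_rows", "payload": {
  "plan": [
    [0,0,0,0,0,0],
    [0,0,0,0,0,0],
    [0,0,0,0,0,0],
    [0,0,0,0,0,0]
  ],
  "grip": 0.5
}}

```text
clock: 7.43
tool_pos: [0.486, 0.2266, 0.0635]
orientation: [180.0, -0.0, -157.2]
force: [0.3, -0.1, -0.5]
opening: 0.0241
gripper_force: 30.0
```

Run:
```python
from h import *
o=get_obs();print({k:np.round(v,4).tolist() for k,v in o.items()})
```

```text
{'clock': 7.4333, 'joint_pos': [45.9548, 18.6556, -29.6565, -0.0014, -41.6885, -113.1252], 'qvel': [0.0358, 0.0129, -0.0987, 0.0153, 0.0035, 0.1253], 'tau': [-0.0922, -47.1056, 20.6685, 4.9207, -0.1137, -0.0282], 'tool_pos': [0.486, 0.2266, 0.0635], 'orientation': [179.9994, -0.0009, -157.1714], 'force': [0.3423, -0.0692, -0.4554], 'moment': [0.0372, 0.0098, 0.049], 'gripper_force': 30.0003, 'opening': 0.0241}
```

Call:
{"api": "play_rows", "payload": {
  "plan": [
    [0,0,-0.1,0,0,0],
    [0,0,-0.2,0,0,0],
    [0,0,-0.4,0,0,0],
    [0,0,-0.6,0,0,0],
    [0,0,-0.8,0,0,0],
    [0,0,-1,0,0,0],
    [0,0,-1,0,0,0],
    [0,0,-1,0,0,0],
    [0,0,-1,0,0,0],
    [0,0,-1,0,0,0],
    [0,0,-1,0,0,0],
    [0,0,-1,0,0,0],
    [0,0,-1,0,0,0],
    [0,0,-0.8,0,0,0],
    [0,0,-0.6,0,0,0],
    [0,0,-0.3,0,0,0],
    [0,0,-0.1,0,0,0],
    [0,0,0,0,0,0]
  ]
}}

```text
clock: 8.93
tool_pos: [0.4859, 0.2266, 0.1825]
orientation: [180.0, -0.0, -157.2]
force: [-0.5, 0.2, -3.4]
opening: 0.0238
gripper_force: 30.0
```

Run:
```python
from px import *
s=snapshot('wrist');f=s['frame'].astype(int)
o=get_obs();print(o['tool_pos'],o['orientation'],o['force'],o['moment'],o['gripper_force'],o['joint_pos'])
z=o['tool_pos'][2]
for n,m,h in [('red',(f[...,0]>150)&(f[...,1]<60)&(f[...,2]<60),.011),('die',f.min(2)>205,-.02)]:
    c=max(cv2.findContours(m.astype(np.uint8),0,2)[0],key=cv2.contourArea)[:,0]
    print(n,cv2.minAreaRect((onplane(s,c,z+h)[:,:2]*1000).astype(np.float32)))
for c in ['wrist','side','top']:
  if c!='wrist': snapshot(c)
  for t in ['die','paddle_grip','press','head_front','tray','tray_pocket','tray_front']:
    print(c,t,[(np.round(d['position'],4).tolist(),round(d['score'],2)) for d in spot_point(c,t)[:4] if abs(d['position'][1]+.12)<.1 or t in('die','paddle_grip')])
save('w2',cv2.resize(s['frame'],None,fx=1.5,fy=1.5))
```

```text
[0.48580389 0.22648406 0.18218354] [-1.79993751e+02 -3.73460376e-02 -1.57177125e+02] [ 0.13559605 -0.41297077 -3.21360206] [-0.09545616  0.34737064  0.01708345] 29.999487698078156 [ 4.59559282e+01  1.05122936e+01 -2.19812868e+01 -1.05774168e-02
 -5.75432184e+01 -1.13127371e+02]
red ((462.12200927734375, 216.32635498046875), (36.31397247314453, 22.777963638305664), 22.621618270874023)
die ((403.2518005371094, 148.24703979492188), (12.34872817993164, 24.818134307861328), 83.61487579345703)
wrist die []
wrist paddle_grip [([0.488, 0.2249, 0.1825], 0.82)]
wrist press []
wrist head_front []
wrist tray []
wrist tray_pocket []
wrist tray_front []
side die [([0.5848, 0.2702, 0.153], 0.62)]
side paddle_grip []
side press []
side head_front []
side tray [([0.5771, -0.1226, 0.0201], 0.45)]
side tray_pocket [([0.5757, -0.1226, 0.0597], 0.58), ([0.5731, -0.1211, 0.0207], 0.52)]
side tray_front [([0.2862, -0.2022, 0.0109], 0.95), ([0.5286, -0.1053, 0.0351], 0.6)]
top die [([0.5792, 0.2703, 0.1547], 0.62)]
top paddle_grip [([0.488, 0.228, 0.1822], 0.6)]
top press [([0.6534, -0.151, -0.0016], 0.83)]
top head_front [([0.6012, -0.1307, 0.1341], 0.7), ([0.5777, -0.1225, 0.0193], 0.19)]
top tray [([0.5798, -0.1209, 0.0243], 0.97)]
top tray_pocket []
top tray_front [([0.5279, -0.1047, 0.0307], 0.59), ([0.2891, -0.2016, 0.0056], 0.58)]
```

View pics/w2.png

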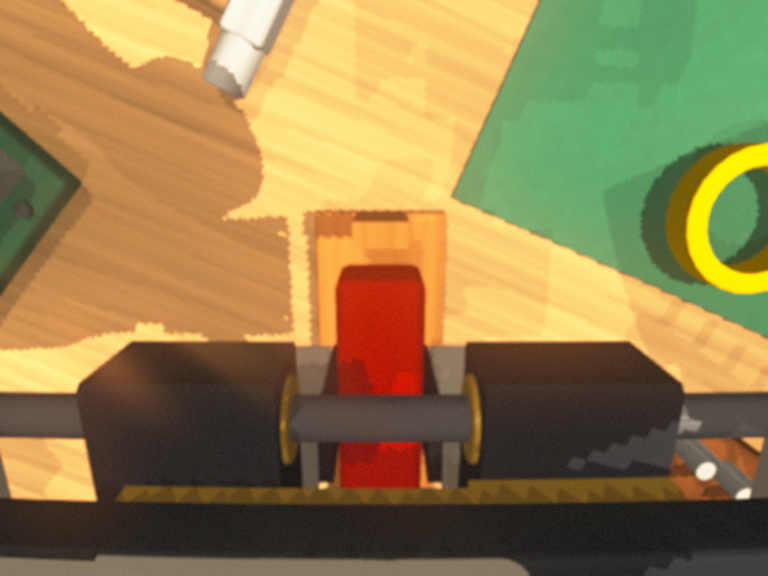

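The plate is level: it measures z 0.154 against the expected 0.154, and the handle is held centred at about (380,380). Next I measure the tray and the press axis in the top and side pictures.

```bash
cat >> px.py <<'E'
def orange(s):
    f=cv2.cvtColor(s['frame'],cv2.COLOR_RGB2HSV); m=cv2.inRange(f,(3,170,90),(14,255,255))
    return m
E
python3 - <<'E'
from px import *
for c in ['top','side']:
    s=snapshot(c); m=orange(s)
    for k in cv2.findContours(m,0,1)[0]:
        if cv2.contourArea(k)<40: continue
        P=onplane(s,k[:,0],.063)[:,:2]*1000
        if abs(P.mean(0)[1]+120)>100: continue
        print(c,cv2.contourArea(k),[np.round(v,1) for v in cv2.minAreaRect(P.astype(np.float32))])
        print(np.round(cv2.boxPoints(cv2.minAreaRect(P.astype(np.float32)))).tolist())
    save('o_'+c,cv2.resize(s['frame'][(100 if c=='top' else 90):(240 if c=='top' else 230),(130 if c=='top' else 150):(350)],None,fx=3.5,fy=3.5,interpolation=cv2.INTER_CUBIC))
a,b=cv2.imread('pics/o_top.png'),cv2.imread('pics/o_side.png')
b=cv2.resize(b,(a.shape[1],int(b.shape[0]*a.shape[1]/b.shape[1])));v=cv2.vconcat([a,b]);k=min(600/v.shape[0],800/v.shape[1]);cv2.imwrite('pics/o.png',cv2.resize(v,None,fx=k,fy=k))
E
```

```text
top 196.0 [array([587.8, -70.2]), array([47.5, 92.7]), np.float64(69.2)]
[[536.0, -76.0], [623.0, -109.0], [640.0, -65.0], [553.0, -32.0]]
top 25356.5 [array([1099.4,  -89.2]), array([1860.6,  293.5]), np.float64(89.8)]
[[949.0, -1019.0], [1243.0, -1020.0], [1250.0, 841.0], [956.0, 842.0]]
```

View pics/o.png

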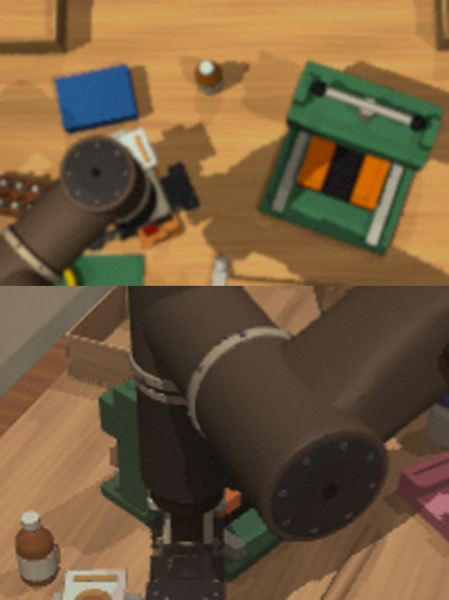

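The top crop shows the tray clearly: orange ledges at about (318,165) and (370,180), rails at (283,170) and (385,205). The side view is blocked by the arm, so I use the initial side picture.

Run:
```python
from px import *
for c in ['top','side']:
    s=snapshot(c); s['frame']=cv2.cvtColor(cv2.imread(f'pics/{c}.png'),cv2.COLOR_BGR2RGB)
    h=cv2.cvtColor(s['frame'],cv2.COLOR_RGB2HSV)
    # sample hsv at the projected ledges/centre
    Rw=R.from_euler('xyz',s['attitude'],degrees=True); K=np.array([[s['fx'],0,s['cx']],[0,s['fy'],s['cy']],[0,0,1]])
    W=np.array([[.5767,-.1225,.042]]+[[.5767+d*.35*50e-3*2, -.1225+d*.94*50e-3,.062] for d in(1,-1)])
    uv=cv2.projectPoints(Rw.inv().apply(W-s['position']),np.zeros(3),np.zeros(3),K,np.array([s['k1'],0,0,0,0.]))[0][:,0]
    print(c,uv.round(),[h[int(v),int(u)] for u,v in uv])
    u0,v0=uv[0]
    m=np.zeros(h.shape[:2],np.uint8); y,x=slice(int(v0)-45,int(v0)+45),slice(int(u0)-50,int(u0)+50)
    m[y,x]=cv2.inRange(h,(4,180,120),(20,255,255))[y,x]
    for k in cv2.findContours(m,0,1)[0]:
        if cv2.contourArea(k)<60: continue
        P=onplane(s,k[:,0],.064)[:,:2]*1000
        r=cv2.minAreaRect(P.astype(np.float32));print(cv2.contourArea(k),[np.round(v,1) for v in r],np.round(cv2.boxPoints(r)).tolist())
    g=cv2.inRange(h,(0,0,110),(180,45,255)); mm=np.zeros_like(g); y,x=slice(int(v0)-60,int(v0)+60),slice(int(u0)-60,int(u0)+60);mm[y,x]=g[y,x]
    for k in cv2.findContours(mm,0,1)[0]:
        if cv2.contourArea(k)<60: continue
        P=onplane(s,k[:,0],.042)[:,:2]*1000
        r=cv2.minAreaRect(P.astype(np.float32));print('steel',cv2.contourArea(k),[np.round(v,1) for v in r])
```

```text
top [[298. 184.]
 [286. 174.]
 [312. 192.]] [array([165,  51,  20], dtype=uint8), array([ 13, 255, 191], dtype=uint8), array([ 13, 255, 205], dtype=uint8)]
276.5 [array([ 553.6, -167.2]), array([46.1, 93.7]), np.float64(69.4)] [[502.0, -172.0], [589.0, -205.0], [606.0, -162.0], [518.0, -129.0]]
265.0 [array([589.6, -69.5]), array([46.2, 92.7]), np.float64(69.6)] [[538.0, -75.0], [625.0, -107.0], [641.0, -64.0], [554.0, -32.0]]
steel 177.0 [array([ 514.7, -194.7]), array([ 21.6, 152.4]), np.float64(69.8)]
steel 162.0 [array([576.8, -23.1]), array([ 19.9, 154.4]), np.float64(69.6)]
steel 145.0 [array([ 698.2, -169.1]), array([164.8,  30.9]), np.float64(70.8)]
side [[252. 177.]
 [236. 178.]
 [267. 167.]] [array([ 14, 103,  37], dtype=uint8), array([  9, 185, 163], dtype=uint8), array([  9, 186, 159], dtype=uint8)]
222.0 [array([597.1, -76.6]), array([ 43.6, 100.6]), np.float64(69.7)] [[542.0, -80.0], [637.0, -114.0], [652.0, -74.0], [557.0, -39.0]]
227.5 [array([ 561.3, -171.5]), array([ 47.6, 102. ]), np.float64(69.2)] [[505.0, -176.0], [601.0, -212.0], [617.0, -167.0], [522.0, -131.0]]
steel 176.5 [array([593.4, -34.9]), array([ 24.3, 182.8]), np.float64(69.8)]
```

Call:
{"api": "play_rows", "payload": {
  "plan": [
    [0.215,-0.273,0,0,0,0],
    [0.54,-0.68,0,0,0,0],
    [0.86,-1.09,0,0,0,0],
    [1.076,-1.365,0,0,0,0],
    [1.076,-1.365,0,0,0,0],
    [1.076,-1.365,0,0,0,0],
    [1.076,-1.365,0,0,0,0],
    [1.076,-1.365,0,0,0,0],
    [1.076,-1.365,0,0,0,0],
    [1.076,-1.365,0,0,0,0],
    [1.076,-1.365,0,0,0,0],
    [1.076,-1.365,0,0,0,0],
    [1.076,-1.365,0,0,0,0],
    [1.076,-1.365,0,0,0,0],
    [1.076,-1.365,0,0,0,0],
    [1.076,-1.365,0,0,0,0],
    [1.076,-1.365,0,0,0,0],
    [0.86,-1.09,0,0,0,0],
    [0.54,-0.68,0,0,0,0],
    [0.215,-0.273,0,0,0,0]
  ]
}}

```text
clock: 12.0
tool_pos: [0.4066, -0.0596, 0.1826]
orientation: [-180.0, 0.0, -157.3]
force: [0.0, -0.6, -3.6]
opening: 0.0238
gripper_force: 30.0
```

Call:
{"api": "play_rows", "payload": {
  "plan": [
    [0,0,0,0,0,0.6],
    [0,0,0,0,0,1.5],
    [0,0,0,0,0,2.4],
    [0,0,0,0,0,3],
    [0,0,0,0,0,3],
    [0,0,0,0,0,3],
    [0,0,0,0,0,3],
    [0,0,0,0,0,3],
    [0,0,0,0,0,3],
    [0,0,0,0,0,3],
    [0,0,0,0,0,3],
    [0,0,0,0,0,3],
    [0,0,0,0,0,3],
    [0,0,0,0,0,3],
    [0,0,0,0,0,2.7],
    [0,0,0,0,0,2.4],
    [0,0,0,0,0,1.5],
    [0,0,0,0,0,0.6],
    [0,0,0,0,0,0],
    [0,0,0,0,0,0]
  ]
}}

```text
clock: 13.67
tool_pos: [0.4076, -0.0579, 0.1826]
orientation: [180.0, 0.0, 158.2]
force: [-0.5, 0.4, -4.3]
opening: 0.0237
gripper_force: 30.0
```

Run:
```python
from px import *
o=get_obs();print(o['clock'],o['tool_pos'],o['orientation'],o['gripper_force'],np.round(o['joint_pos'],1)); z=o['tool_pos'][2]
g=np.array(o['tool_pos'])
a=np.radians(o['orientation'][2]+180);A=np.array([np.cos(a),np.sin(a)]);N=np.array([-A[1],A[0]])
out=[]
for c in ['top','side']:
    s=snapshot(c);h=cv2.cvtColor(s['frame'],cv2.COLOR_RGB2HSV)
    for t in ['die','paddle_grip','tray_pocket']:
        for d in spot_point(c,t)[:3]:
            p=np.array(d['position']);print(c,t,np.round(p,4),round(d['score'],2),'along/lat',np.round([(p-g)[:2]@A*1e3,(p-g)[:2]@N*1e3],1))
    f=s['frame']
    Rw=R.from_euler('xyz',s['attitude'],degrees=True); K=np.array([[s['fx'],0,s['cx']],[0,s['fy'],s['cy']],[0,0,1]])
    W=g+np.r_[A*.105,-.02]
    u,v=cv2.projectPoints(Rw.inv().apply(W[None]-s['position']),np.zeros(3),np.zeros(3),K,np.array([s['k1'],0,0,0,0.]))[0][0,0]
    print(c,u,v); cr=f[int(v)-60:int(v)+60,int(u)-80:int(u)+80]
    out.append(cv2.resize(cr,None,fx=2.5*2,fy=2.5*2,interpolation=cv2.INTER_CUBIC)); print('origin',int(u)-80,int(v)-60)
    m=np.zeros(h.shape[:2],np.uint8);y,x=slice(int(v)-40,int(v)+40),slice(int(u)-45,int(u)+45)
    m[y,x]=cv2.inRange(f,(185,175,150),(255,255,255))[y,x]
    k=max(cv2.findContours(m,0,1)[0],key=cv2.contourArea)[:,0]
    P=(onplane(s,k,z-.02)[:,:2]-g[:2])*1000; P=np.c_[P@A,P@N];r=cv2.minAreaRect(P.astype(np.float32));print('die fit',r)
v=np.vconcat(out) if 0 else cv2.vconcat(out);save('pre',cv2.resize(v,None,fx=.5,fy=.5))
```

```text
13.6667 [ 0.40757433 -0.05785207  0.18257987] [1.79989721e+02 6.62701965e-03 1.58185163e+02] 29.999373257160187 [  19.7   -2.   -35.8   -0.   -56.1 -131.5]
top die [ 0.5058 -0.0952  0.1527] 0.63 along/lat [105.1   1.8]
top tray_pocket [ 0.5568 -0.4461  0.0378] 0.97 along/lat [ 282.8 -305. ]
top tray_pocket [ 0.5747 -0.1201  0.0599] 0.89 along/lat [178.3   4.3]
top tray_pocket [ 0.259  -0.2439  0.0375] 0.66 along/lat [ -68.8 -227.9]
top 293.8263005162432 198.5247121747915
origin 213 138
die fit ((131.20408630371094, 16.054759979248047), (45.31715393066406, 101.82257843017578), 24.254751205444336)
side die [ 0.5075 -0.0936  0.1539] 0.63 along/lat [106.1   3.9]
side paddle_grip [ 0.4077 -0.0583  0.1793] 0.73 along/lat [ 0.3 -0.4]
side tray_pocket [ 0.5749 -0.1258  0.0624] 0.88 along/lat [180.6  -0.9]
side tray_pocket [ 0.5609 -0.4381  0.0414] 0.64 along/lat [ 283.6 -296. ]
side tray_pocket [ 0.257  -0.2429  0.0389] 0.58 along/lat [ -71.  -227.8]
side 271.05285652042306 158.06501101744414
origin 191 98Traceback (most recent call last):
  File "<stdin>", line 19, in <module>
ValueError: max() iterable argument is empty
```

Call:
{"api": "play_rows", "payload": {
  "plan": [
    [0,0,0.2,0,0,0],
    [0,0,0.5,0,0,0],
    [0,0,0.8,0,0,0],
    [0,0,1.1,0,0,0],
    [0,0,1.4,0,0,0],
    [0,0,1.4,0,0,0],
    [0,0,1.1,0,0,0],
    [0,0,0.8,0,0,0],
    [0,0,0.5,0,0,0],
    [0,0,0.2,0,0,0],
    [-0.2,0,0,0,0,0],
    [-0.5,0.01,0,0,0,0],
    [-0.8,0.02,0,0,0,0],
    [-1.1,0.02,0,0,0,0],
    [-1.2,0.02,0,0,0,0],
    [-1.2,0.02,0,0,0,0],
    [-1.1,0.02,0,0,0,0],
    [-0.8,0,0,0,0,0],
    [-0.5,0,0,0,0,0],
    [-0.1,0,0,0,0,0]
  ]
}}

```text
clock: 15.73
tool_pos: [0.4782, -0.0855, 0.1022]
orientation: [-180.0, -0.0, 158.1]
force: [0.6, 0.1, -3.3]
opening: 0.0237
gripper_force: 30.0
```

```bash
cat > chk.py <<'E'
from px import *
import sys
o=get_obs();print(o['clock'],np.round(o['tool_pos'],4),np.round(o['orientation'],2),np.round(o['force'],1),np.round(o['joint_pos'],1))
g=np.array(o['tool_pos']);a=np.radians(-20.4);A=np.array([np.cos(a),np.sin(a)]);N=np.array([-A[1],A[0]])
print('tcp along/lat',np.round([g[:2]@A*1e3,g[:2]@N*1e3],1))
out=[]
for c in ['top','side']:
    s=snapshot(c)
    for t in sys.argv[2:]:
        for d in spot_point(c,t)[:3]:
            p=np.array(d['position'])
            if abs(p[1]+.12)<.12 and p[0]>.3: print(c,t,np.round(p,4),round(d['score'],2),'along/lat',np.round([p[:2]@A*1e3,p[:2]@N*1e3],1))
    Rw=R.from_euler('xyz',s['attitude'],degrees=True); K=np.array([[s['fx'],0,s['cx']],[0,s['fy'],s['cy']],[0,0,1]])
    W=np.array([.5775,-.1225,.06])
    u,v=cv2.projectPoints(Rw.inv().apply(W[None]-s['position']),np.zeros(3),np.zeros(3),K,np.array([s['k1'],0,0,0,0.]))[0][0,0].astype(int)
    v=max(v,45);cr=s['frame'][v-45:v+45,u-60:u+60];print('crop origin',u-60,v-45)
    out.append(cv2.resize(cr,None,fx=6.6,fy=6.6,interpolation=cv2.INTER_CUBIC))
save(sys.argv[1],cv2.resize(cv2.hconcat(out),None,fx=.5,fy=.5))
E
python3 chk.py hov die tray_pocket tray_front
```

```text
15.7333 [ 0.4782 -0.0855  0.1022] [-1.7998e+02 -2.0000e-02  1.5809e+02] [ 0.6  0.1 -3.3] [  13.1   11.3  -33.6    0.   -45.1 -125. ]
tcp along/lat [478.   86.5]
top die [ 0.5761 -0.1236  0.0736] 0.47 along/lat [583.1  85. ]
top tray_pocket [ 0.5734 -0.1225  0.0619] 0.6 along/lat [580.1  85.1]
top tray_front [ 0.5758 -0.1235  0.0754] 0.25 along/lat [582.7  85. ]
crop origin 238 137
side tray_pocket [ 0.5753 -0.1228  0.0641] 0.7 along/lat [582.   85.4]
side tray_front [ 0.5286 -0.1048  0.0333] 0.61 along/lat [532.  86.]
crop origin 191 127
```

View pics/hov.png

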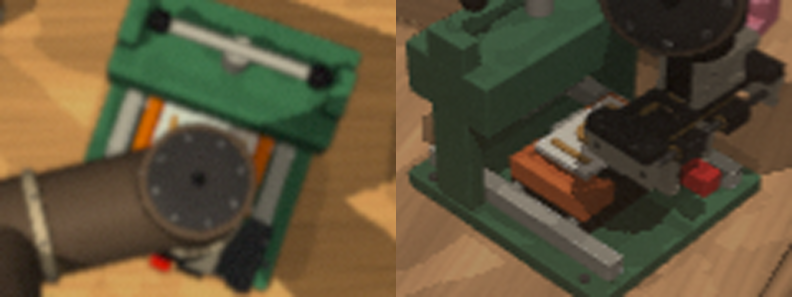

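The top crop shows the plate between the two orange ledges, with strips at (148,125) and (265,155). The side crop shows it above the tray at (575,140). I measure the side gaps along scan lines.

```bash
cat > scan.py <<'E'
from px import *
import sys
zd=float(sys.argv[1]); a=np.radians(-20.4);A=np.array([np.cos(a),np.sin(a)]);N=np.array([-A[1],A[0]])
def proj(s,W):
    Rw=R.from_euler('xyz',s['attitude'],degrees=True); K=np.array([[s['fx'],0,s['cx']],[0,s['fy'],s['cy']],[0,0,1]])
    return cv2.projectPoints(Rw.inv().apply(W-s['position']),np.zeros(3),np.zeros(3),K,np.array([s['k1'],0,0,0,0.]))[0][:,0].astype(np.float32)
def line(s,al,la,z):
    W=np.c_[np.outer(al,A)+np.outer(la,N) if 0 else (np.asarray(al)[:,None]*A+np.asarray(la)[:,None]*N),np.full(len(la),z)]
    uv=proj(s,W);return cv2.remap(s['frame'],uv[None,:,0],uv[None,:,1],cv2.INTER_LINEAR)[0]
if __name__=='__main__':
    s=snapshot('top');la=np.arange(-10,185,3)*1e-3
    for al in map(float,sys.argv[2].split(',')):
        for z in (.066,zd):
            c=line(s,np.full(len(la),al),la,z)
            # letter code: o orange, w plate, g steel, . other
            print(al,z,''.join('o' if (r>120 and r>1.6*gg and b<.45*r) else 'W' if min(r,gg,b)>165 else 's' if min(r,gg,b)>95 and max(r,gg,b)-min(r,gg,b)<40 else '.' for r,gg,b in c.astype(float)))
    s=snapshot('side')
    al=np.arange(500,660,3)*1e-3
    for l in (.125,.135,.145,.150):
        for z in (.066,zd):
            c=line(s,al,np.full(len(al),l),z);print('side lat',l,z,''.join('o' if (r>110 and r>1.6*gg and b<.5*r) else 'W' if min(r,gg,b)>140 else '.' for r,gg,b in c.astype(float)))
E
python3 scan.py .082 .59,.6,.606,.61
```

```text
0.59 0.066 .........ooo....................................sss..ooooo..sssss
0.59 0.082 ..........ooo....................................WW.oooooo..sssss
0.6 0.066 .........oooo....................................WW..oooooo..ssss
0.6 0.082 ..........oooo..s.........................ss.....WW..ooooo..sssss
0.606 0.066 .........ooooo.ss.......................sssss....WW..ooooo..sssss
0.606 0.082 ..........oooo..ss....................ssssWWs...sWs..ooooo..sssss
0.61 0.066 .........ooooo..s.....................ssssWWW...sWs..ooooo..sssss
0.61 0.082 .........oooo...sss........sss....ssssssWWWWWs.sWWs..oooo...sssss
side lat 0.125 0.066 .....................................W................
side lat 0.125 0.082 ......................................................
side lat 0.135 0.066 ..........................................oooo........
side lat 0.135 0.082 .........................WWWWWWWWWWWWWWW..............
side lat 0.145 0.066 ......................oooooooooooooooooooooooo........
side lat 0.145 0.082 .......................................oo.............
side lat 0.15 0.066 ....................oooooooooooooooooooooooooo........
side lat 0.15 0.082 .....................................oooo.............
```

Call:
{"api": "play_rows", "payload": {
  "plan": [
    [-0.08,0.08,0,0,0,0],
    [-0.07,0.07,0,0,0,0],
    [0,0,0.1,0,0,0],
    [0,0,0.2,0,0,0],
    [0,0,0.2,0,0,0],
    [0,0,0.2,0,0,0],
    [0,0,0.2,0,0,0],
    [0,0,0.15,0,0,0],
    [0,0,0.1,0,0,0],
    [0,0,0,0,0,0]
  ]
}}

```text
clock: 17.07
tool_pos: [0.4792, -0.0843, 0.0908]
orientation: [-180.0, -0.0, 158.1]
force: [-0.0, 0.5, -3.2]
opening: 0.0239
gripper_force: 30.0
```

```bash
python3 - <<'E'
from h import *
o=get_obs();print(o['tool_pos'],o['force'],o['moment'])
E
python3 scan.py .071 .6,.606,.61
```

```text
[ 0.47920452 -0.08429091  0.09076914] [-0.04433914  0.49500774 -3.17999828] [0.03917187 0.31443793 0.02735438]
0.6 0.066 .........oooo....................................sW..ooooo..sssss
0.6 0.071 .........oooo....................................sW..ooooo..sssss
0.606 0.066 ..........ooo...ss.......................ssss....WW..ooooo..sssss
0.606 0.071 ..........oooo...s......................sssss....WW..ooooo..sssss
0.61 0.066 .........oooooo.sss...................ssssWWW....WWs.ooooo..sssss
0.61 0.071 .........oooo.o.sss..................sssssWWW...sWWs.ooooo..sssss
side lat 0.125 0.066 ...........................................ooo........
side lat 0.125 0.071 .......................................W..ooo.........
side lat 0.135 0.066 ..........................WWWWWWWWWWWWWWWW.ooo........
side lat 0.135 0.071 .........................WWWWWWWWWWWWWWW..oo..........
side lat 0.145 0.066 ......................oooooooooooooooooooooooo........
side lat 0.145 0.071 .........................................ooo..........
side lat 0.15 0.066 ....................oooooooooooooooooooooooooo........
side lat 0.15 0.071 ....................oooooooooooooooooooooooo..........
```

Call:
{"api": "play_rows", "payload": {
  "plan": [
    [-0.06,0,0,0,0,0],
    [-0.06,0,0,0,0,0],
    [0,0,0.1,0,0,0],
    [0,0,0.1,0,0,0],
    [0,0,0.1,0,0,0],
    [0,0,0.1,0,0,0],
    [0,0,0.1,0,0,0],
    [0,0,0.15,0,0,0],
    [0,0,0.15,0,0,0],
    [0,0,0.15,0,0,0],
    [0,0,0.1,0,0,0],
    [0,0,0,0,0,0]
  ]
}}

```text
clock: 18.17
tool_pos: [0.4803, -0.0847, 0.0803]
orientation: [-180.0, -0.0, 158.1]
force: [-0.1, 1.0, -1.3]
opening: 0.024
gripper_force: 30.0
```

```bash
python3 - <<'E'
from h import *
o=get_obs();print(o['tool_pos'],o['force'],o['moment'])
E
python3 scan.py .068 .6,.606,.61
```

```text
[ 0.48031728 -0.08472406  0.08028751] [-0.08696287  1.04200048 -1.31914274] [-0.02544113  0.06554324  0.00942636]
0.6 0.066 .........oooo...............................s....WWs.oooooo.sssss
0.6 0.068 .........oooo..............................ss....WWs.oooooo.sssss
0.606 0.066 .........oooooo.ss......................sssss....WWs.ooooo..sssss
0.606 0.068 .........oooooo.ss......................sssss....WWs.ooooo..sssss
0.61 0.066 .........oooooo.sss.................sssssWWWW....WWs.ooooo..sssss
0.61 0.068 .........oooooo.sss.................sssssWWWW....WW..ooooo..sssss
side lat 0.125 0.066 .........................................W.ooo........
side lat 0.125 0.068 ........................................WW.oo.........
side lat 0.135 0.066 .........................WWWWWWWWWWWWWWWW..ooo........
side lat 0.135 0.068 .........................WWWWWWWWWWWWWWWW.ooo.........
side lat 0.145 0.066 ......................ooooooo.o.oooooooooooooo........
side lat 0.145 0.068 .........................................oooo.........
side lat 0.15 0.066 ....................oooooooooooooooooooooooooo........
side lat 0.15 0.068 ....................ooooooooooooooooooooooooo.........
```

Call:
{"api": "play_rows", "payload": {
  "plan": [
    [0.1,0,0,0,0,0],
    [0.2,0,0,0,0,0],
    [0.4,-0.01,0,0,0,0],
    [0.6,-0.02,0,0,0,0],
    [0.7,-0.02,0,0,0,0],
    [0.8,-0.02,0,0,0,0],
    [0.8,-0.02,0,0,0,0],
    [0.8,-0.02,0,0,0,0],
    [0.8,-0.02,0,0,0,0],
    [0.8,-0.02,0,0,0,0],
    [0.8,-0.02,0,0,0,0],
    [0.8,-0.02,0,0,0,0],
    [0.7,-0.02,0,0,0,0],
    [0.5,-0.01,0,0,0,0],
    [0.3,0,0,0,0,0],
    [0.1,0,0,0,0,0],
    [0,0,0,0,0,0]
  ]
}}

```text
clock: 19.68
tool_pos: [0.3943, -0.0523, 0.0807]
orientation: [180.0, 0.0, 158.2]
force: [-0.5, 0.7, -1.9]
opening: 0.0241
gripper_force: 30.0
```

```bash
python3 chk.py out die tray_pocket tray tray_front
```

```text
19.6833 [ 0.3943 -0.0523  0.0807] [1.7999e+02 2.0000e-02 1.5815e+02] [-0.5  0.7 -1.9] [  21.3    5.2  -45.4    0.   -39.4 -133.1]
tcp along/lat [387.8  88.4]
top tray_pocket [ 0.573 -0.121  0.06 ] 0.72 along/lat [579.2  86.3]
top tray [ 0.5805 -0.1243  0.0207] 0.98 along/lat [587.4  85.8]
top tray_front [ 0.5303 -0.1061  0.0287] 0.88 along/lat [534.   85.4]
crop origin 238 137
side die [ 0.5839 -0.1201  0.06  ] 0.84 along/lat [589.1  91. ]
side tray_pocket [ 0.5778 -0.1229  0.0645] 0.96 along/lat [584.4  86.2]
side tray [ 0.5752 -0.1225  0.0186] 0.96 along/lat [581.8  85.7]
side tray_front [ 0.5264 -0.1041  0.0357] 0.93 along/lat [529.7  85.9]
crop origin 191 127
```

View pics/out.png

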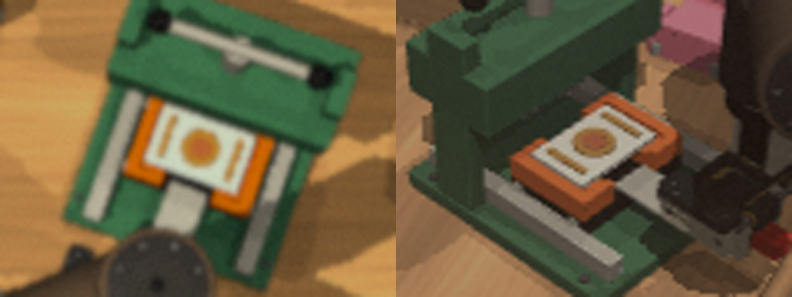

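The plate lies centred and flat in the pocket in both views ((200,147) top, (595,140) side). The blade tip is just past its front edge. I back out a little more, lift, and turn.

Call:
{"api": "play_rows", "payload": {
  "plan": [
    [0.3,0,0,0,0,0],
    [0.4,0,0,0,0,0],
    [0.2,0,0,0,0,0],
    [0,0,-0.3,0,0,0],
    [0,0,-0.8,0,0,0],
    [0,0,-1.5,0,0,0],
    [0,0,-2,0,0,0],
    [0,0,-2,0,0,0],
    [0,0,-1.8,0,0,0],
    [0,0,-1.2,0,0,0],
    [0,0,-0.6,0,0,0],
    [0,0,0,0,0,-2],
    [0,0,0,0,0,-5],
    [0,0,0,0,0,-6],
    [0,0,0,0,0,-6],
    [0,0,0,0,0,-6],
    [0,0,0,0,0,-6],
    [0,0,0,0,0,-6],
    [0,0,0,0,0,-5],
    [0,0,0,0,0,-2.6]
  ]
}}

```text
clock: 21.85
tool_pos: [0.3857, -0.0492, 0.1825]
orientation: [180.0, -0.0, -157.0]
force: [0.1, -0.2, -0.9]
opening: 0.0239
gripper_force: 30.0
```

Run:
```python
from h import *
o=get_obs();print(o['tool_pos'],o['orientation'],o['force'])
to([.486,.2266,.1635],[180,0,-157.17])
snapshot('top')
for t in ['rest','rest_grip','paddle_grip']:print(t,[(np.round(d['position'],4).tolist(),round(d['score'],2)) for d in spot_point('top',t)[:2]])
```

```text
[ 0.38566603 -0.04917924  0.18253589] [ 1.79994472e+02 -2.35522885e-02 -1.56985313e+02] [ 0.14803031 -0.18655619 -0.93749917]
shift cm [-20.02  21.46   1.9 ] turn [ 0.01 -0.02  0.18]
rest [([0.5884, 0.2675, 0.0002], 0.89)]
rest_grip [([0.4875, 0.226, 0.0592], 0.63), ([0.3056, -0.4219, 0.003], 0.55)]
paddle_grip []
```

Call:
{"api": "play_rows", "payload": {
  "plan": [
    [-0.375,0.4,0,0,0,0.18],
    [-0.875,0.94,0,0,0,0],
    [-1.25,1.34,0,0,0,0],
    [-1.25,1.34,0,0,0,0],
    [-1.25,1.34,0,0,0,0],
    [-1.25,1.34,0,0,0,0],
    [-1.25,1.34,0,0,0,0],
    [-1.25,1.34,0,0,0,0],
    [-1.25,1.34,0,0,0,0],
    [-1.25,1.34,0,0,0,0],
    [-1.25,1.34,0,0,0,0],
    [-1.25,1.34,0,0,0,0],
    [-1.25,1.34,0,0,0,0],
    [-1.25,1.34,0,0,0,0],
    [-1.25,1.34,0,0,0,0],
    [-1.25,1.34,0,0,0,0],
    [-0.875,0.94,0,0,0,0],
    [-0.375,0.4,0,0,0,0],
    [0,0,0,0,0,0],
    [0,0,0,0,0,0]
  ]
}}

```text
clock: 23.72
tool_pos: [0.4881, 0.2254, 0.1822]
orientation: [-180.0, -0.1, -157.4]
force: [-0.2, -1.0, -1.8]
opening: 0.0237
gripper_force: 30.0
```

Run:
```python
from h import *
to([.486,.2266,.0638],[180,0,-157.17])
```

```text
shift cm [ 0.13  0.2  11.84] turn [-0.01 -0.06 -0.28]
```

Call:
{"api": "play_rows", "payload": {
  "plan": [
    [0.13,0.2,0.5,0,0,-0.28],
    [0,0,1,0,0,0],
    [0,0,1.5,0,0,0],
    [0,0,1.8,0,0,0],
    [0,0,1.8,0,0,0],
    [0,0,1.6,0,0,0],
    [0,0,1.2,0,0,0],
    [0,0,0.8,0,0,0],
    [0,0,0.6,0,0,0],
    [0,0,0.4,0,0,0],
    [0,0,0.3,0,0,0],
    [0,0,0.2,0,0,0],
    [0,0,0.1,0,0,0],
    [0,0,0,0,0,0],
    [0,0,0,0,0,0]
  ]
}}

```text
clock: 24.97
tool_pos: [0.4867, 0.2271, 0.065]
orientation: [180.0, 0.0, -157.2]
force: [1.6, -0.4, -1.2]
opening: 0.024
gripper_force: 30.0
```

Run:
```python
from h import *
o=get_obs();print(o['force'],o['moment']);to([.486,.2266,.0635],[180,0,-157.17])
```

```text
[ 1.55868962 -0.38682312 -1.15471595] [-0.08981426  0.02647749 -0.05207612]
shift cm [ 0.08 -0.02  0.15] turn [0.01 0.04 0.  ]
```

Call:
{"api": "play_rows", "payload": {
  "plan": [
    [0.05,0,0.08,0,0,0],
    [0,0,0.05,0,0,0],
    [0,0,0,0,0,0]
  ]
}}

```text
clock: 25.22
tool_pos: [0.4863, 0.227, 0.0637]
orientation: [180.0, 0.1, -157.2]
force: [-1.2, -0.7, 2.3]
opening: 0.0236
gripper_force: 30.0
```

Call:
{"api": "play_rows", "payload": {
  "plan": [
    [0,0,0,0,0,0],
    [0,0,0,0,0,0],
    [0,0,0,0,0,0],
    [0,0,0,0,0,0],
    [0,0,0,0,0,0],
    [0,0,0,0,0,0],
    [0,0,0,0,0,0]
  ],
  "grip": 8.0
}}

```text
clock: 25.8
tool_pos: [0.4859, 0.2268, 0.0632]
orientation: [-180.0, -0.0, -157.2]
force: [0.3, -0.5, -0.2]
opening: 0.065
gripper_force: 0.0
```

Call:
{"api": "play_rows", "payload": {
  "plan": [
    [0,0,-0.4,0,0,0],
    [0,0,-1,0,0,0],
    [0,0,-1.6,0,0,0],
    [0,0,-2,0,0,0],
    [0,0,-2,0,0,0],
    [0,0,-2,0,0,0],
    [0,0,-1.6,0,0,0],
    [0,0,-1,0,0,0],
    [0,0,-0.4,0,0,0]
  ]
}}

```text
clock: 26.55
tool_pos: [0.4866, 0.2273, 0.1857]
orientation: [179.9, 0.2, -157.2]
force: [-0.5, 0.3, -0.2]
opening: 0.0801
gripper_force: 0.0
```

Call:
{"api": "play_rows", "payload": {
  "plan": [
    [0.4,-0.9,0,0,0,0],
    [0.8,-1.8,0,0,0,0],
    [0.96,-2.16,0,0,0,0],
    [0.96,-2.16,0,0,0,0],
    [0.96,-2.16,0,0,0,0],
    [0.96,-2.16,0,0,0,0],
    [0.96,-2.16,0,0,0,0],
    [0.96,-2.16,0,0,0,0],
    [0.96,-2.16,0,0,0,0],
    [0.96,-2.16,0,0,0,0],
    [0.96,-2.16,0,0,0,0],
    [0.96,-2.16,0,0,0,0],
    [0.96,-2.16,0,0,0,0],
    [0.8,-1.8,0,0,0,0],
    [0.4,-0.9,0,0,0,0]
  ],
  "grip": 0
}}

```text
clock: 27.8
tool_pos: [0.4783, -0.0944, 0.1822]
orientation: [180.0, -0.1, -157.3]
force: [-0.7, 0.5, -0.8]
opening: 0.0002
gripper_force: 0.0
```

Call:
{"api": "play_rows", "payload": {
  "plan": [
    [0,0,0,0,0,3.2],
    [0,0,0,0,0,5],
    [0,0,0,0,0,5],
    [0,0,0,0,0,5],
    [0,0,0,0,0,5],
    [0,0,0,0,0,5],
    [0,0,0,0,0,5],
    [0,0,0,0,0,5],
    [0,0,0,0,0,5],
    [0,0,0,0,0,0]
  ]
}}

```text
clock: 28.63
tool_pos: [0.479, -0.0923, 0.1825]
orientation: [-180.0, -0.1, 159.4]
force: [-0.1, -0.4, -0.5]
opening: 0.0003
gripper_force: 0.0
```

Run:
```python
from h import *
o=get_obs();print(o['tool_pos'],o['orientation'],o['joint_pos'],o['opening'])
T=R.from_euler('xyz',[180,0,159.6],degrees=True)*R.from_rotvec([0,-38,0],degrees=True)
print(T.as_euler('xyz',degrees=True),T.apply([0,0,1]))
to([.4801,-.0863,.15],[180,0,159.6])
for c in['top','side']:
  snapshot(c)
  for t in ['paddle_grip','die','tray_front']:print(c,t,[(np.round(d['position'],4).tolist(),round(d['score'],2)) for d in spot_point(c,t)[:2]])
```

```text
[ 0.47899376 -0.09231854  0.18246662] [-1.79967421e+02 -8.02820296e-02  1.59397042e+02] [ 1.22308928e+01  5.94962124e+00 -2.75089219e+01 -1.93451888e-02
 -5.66265793e+01 -1.22823174e+02] 0.00034458498812906397
[180.   38.  159.6] [ 0.57704841 -0.21460238 -0.78801075]
shift cm [0.1  0.6  3.25] turn [-0.03 -0.08 -0.2 ]
top paddle_grip [([0.4877, 0.2282, 0.0665], 0.64), ([0.4902, 0.2266, 0.0614], 0.2)]
top die [([0.5768, -0.126, 0.0605], 0.4)]
top tray_front [([0.508, -0.4322, 0.009], 0.74), ([0.2893, -0.2027, 0.0079], 0.68)]
side paddle_grip [([0.487, 0.2259, 0.065], 0.64)]
side die [([0.5809, -0.1188, 0.0579], 0.65)]
side tray_front [([0.2859, -0.2032, 0.0133], 0.85), ([0.5296, -0.1036, 0.0352], 0.76)]
```

Call:
{"api": "play_rows", "payload": {
  "plan": [
    [0.1,0.3,0,0,0,-0.2],
    [0,0.3,0,0,-3,0],
    [0,0,0,0,-3.5,0],
    [0,0,0,0,-3.5,0],
    [0,0,0,0,-3.5,0],
    [0,0,0,0,-3.5,0],
    [0,0,0,0,-3.5,0],
    [0,0,0,0,-3.5,0],
    [0,0,0,0,-3.5,0],
    [0,0,0,0,-3.5,0],
    [0,0,0,0,-3.5,0],
    [0,0,0,0,-3.5,0],
    [0,0,0,0,0,0]
  ]
}}

```text
clock: 30.12
tool_pos: [0.5151, -0.0937, 0.2479]
orientation: [179.7, 32.6, 159.8]
force: [-0.7, -0.2, 0.7]
opening: 0.0004
gripper_force: 0.0
```

Run:
```python
from h import *
o=get_obs();print(o['tool_pos'],o['orientation'],o['joint_pos'],o['opening'])
to([.4801,-.0863,.048],[180,38,159.6])
```

```text
[ 0.5150768  -0.09370386  0.24789122] [179.67202165  32.58612197 159.83142562] [  15.91196046  -10.76262713  -58.15059015   51.60939703  -23.50036201
 -170.66586541] 0.0004319432852592158
shift cm [13.75 -0.6  14.93] turn [ 0.46 -5.41  0.17]
```

```bash
cat > kin.py <<'E'
import numpy as np
from scipy.optimize import least_squares
from scipy.spatial.transform import Rotation as R
D=[([-47.664,20.592,.634,-.018,-70.137,-16.506],(.294,-.607,.245),(180,0,-154.176)),
([46.152,6.115,-12.858,0,-71.077,-110.267],(.48619,.22932,.28720),(180,0,-154.116)),
([45.955,18.656,-29.657,0,-41.689,-113.125],(.486,.2266,.0635),(180,0,-157.171)),
([45.956,10.512,-21.981,-.01,-57.543,-113.127],(.4858,.2265,.1822),(180,0,-157.177)),
([19.7,-2.0,-35.8,0,-56.1,-131.5],(.4076,-.0579,.1826),(180,0,158.185)),
([13.1,11.3,-33.6,0,-45.1,-125],(.4782,-.0855,.1022),(180,0,158.09)),
([12.2309,5.9496,-27.5089,0,-56.627,-122.823],(.47899,-.09232,.18247),(180,0,159.4)),
([21.3,5.2,-45.4,0,-39.4,-133.1],(.3943,-.0523,.0807),(180,0,158.15)),
([15.912,-10.763,-58.151,51.609,-23.5,-170.666],(.51508,-.09370,.24789),(179.672,32.586,159.83))]
E=lambda ax,a:R.from_euler(ax,a,degrees=True)
def fk(q,p,s4,s6,c6):
    a0,z0,L1,c,L2,h,L3,d,dw=p
    B=E('z',q[0]); F=B*E('y',q[1]-q[2]); U=B*E('y',q[1]+c); G=F*E('x',s4*q[3]); W=G*E('y',-q[4]); T=W*E('x',s6*q[5]+c6)
    pos=B.apply([a0,d,z0])+U.apply([0,0,L1])+F.apply([L2,0,h])+W.apply([L3,dw,0])
    return pos,T*R.from_matrix([[0,0,1],[0,1,0],[-1,0,0]])  # tool z = local x, tool x=-local z
def fit():
    best=None
    for s4 in(1,-1):
     for s6 in(1,-1):
      for c6 in(0,90,180,-90):
        def f(p): 
            r=[]
            for q,x,o in D:
                a,b=fk(q,p,s4,s6,c6); r+=list((a-x)*1000)+list((b.inv()*E('xyz',o)).as_rotvec(degrees=True)*3)
            return r
        s=least_squares(f,[0,.3,.4,0,.4,0,.25,-.19,0])
        if best is None or s.cost<best[0]: best=(s.cost,s.x,s4,s6,c6,np.abs(s.fun).max())
    return best
lo=np.array([-176.03,-82.01,-58.28,-173.87,-174.79,-173.66]);hi=np.array([176.03,121.73,71.71,95.51,-.11,173.66])
def ik(b,pos,T,q0):
    f=lambda q:np.r_[(fk(q,*b[1:5])[0]-pos)*1000,(fk(q,*b[1:5])[1].inv()*T).as_rotvec(degrees=True)*3]
    s=least_squares(f,np.clip(q0,lo+.01,hi-.01),bounds=(lo,hi));return s.x,np.abs(s.fun).max()
E
python3 - <<'E'
from kin import *
import pickle
b=fit();print(b);pickle.dump(b,open('kin.pkl','wb'))
a=np.radians(-20.4);A=np.array([np.cos(a),np.sin(a)]);N=np.array([-A[1],A[0]])
rng=np.random.default_rng(0)
for yaw in (159.6,-20.4):
  for lean in (0,15,25,35,38,40):
    for al in (.480,.495,.514,.54,.57,.595):
      T=E('xyz',[180,0,yaw])*E('y',-lean if yaw>0 else lean)
      pos=np.r_[A*al+N*.0865,.047]
      best=min((ik(b,pos,T,[15,5,-40,j4,-30,j6]) for j4 in(-90,0,60) for j6 in(-120,60,0)),key=lambda s:s[1])
      if best[1]<1: print(yaw,lean,al,np.round(best[0],0))
      else: print(yaw,lean,al,'X',round(best[1],1))
E
```

```text
(np.float64(0.4364558457759124), array([ 5.19441057e-04,  1.98269584e-01,  6.02931613e-01, -1.17250648e-01,
        4.64025236e-01, -5.94062051e-06,  3.59811183e-01,  6.77923226e-04,
       -1.92451488e-01]), -1, -1, -90, np.float64(0.32133449590188157))
159.6 0 0.48 [  13.   16.  -37.   -0.  -37. -123.]
159.6 0 0.495 [  12.   17.  -35.   -0.  -38. -122.]
159.6 0 0.514 [  11.   19.  -32.   -0.  -39. -121.]
159.6 0 0.54 [   9.   21.  -29.   -0.  -40. -120.]
159.6 0 0.57 [   8.   23.  -25.   -0.  -42. -118.]
159.6 0 0.595 [   6.   25.  -22.   -0.  -43. -117.]
159.6 15 0.48 X 6.1
159.6 15 0.495 X 4.1
159.6 15 0.514 X 1.8
159.6 15 0.54 [   7.   14.  -56.   47.   -9. -163.]
159.6 15 0.57 [   9.   17.  -50.   36.  -12. -153.]
159.6 15 0.595 [   8.   19.  -45.   30.  -15. -147.]
159.6 25 0.48 X 16.7
159.6 25 0.495 X 16.4
159.6 25 0.514 X 16.0
159.6 25 0.54 X 15.6
159.6 25 0.57 X 15.2
159.6 25 0.595 X 19.4
159.6 35 0.48 X 6.1
159.6 35 0.495 X 6.6
159.6 35 0.514 X 7.3
159.6 35 0.54 X 8.2
159.6 35 0.57 X 9.3
159.6 35 0.595 X 10.3
159.6 38 0.48 X 1.8
159.6 38 0.495 X 2.2
159.6 38 0.514 X 2.6
15
[... 646 characters left out ...]
  17. -50.  36. -12.  27.]
-20.4 15 0.595 [  8.  19. -45.  30. -15.  33.]
-20.4 25 0.48 X 16.7
-20.4 25 0.495 X 16.4
-20.4 25 0.514 X 16.0
-20.4 25 0.54 X 15.6
-20.4 25 0.57 X 15.2
-20.4 25 0.595 X 14.9
-20.4 35 0.48 X 6.1
-20.4 35 0.495 X 6.6
-20.4 35 0.514 X 7.3
-20.4 35 0.54 X 8.2
-20.4 35 0.57 X 9.3
-20.4 35 0.595 X 10.3
-20.4 38 0.48 X 1.8
-20.4 38 0.495 X 2.2
-20.4 38 0.514 X 2.6
-20.4 38 0.54 X 3.2
-20.4 38 0.57 X 4.1
-20.4 38 0.595 X 5.2
-20.4 40 0.48 [ -35.   11.  -51. -139.  -14. -119.]
-20.4 40 0.495 [ -34.   12.  -49. -139.  -13. -120.]
-20.4 40 0.514 [ -32.   13.  -46. -137.  -11. -123.]
-20.4 40 0.54 [ -27.   14.  -40. -129.   -5. -136.]
-20.4 40 0.57 X 1.2
-20.4 40 0.595 X 2.1
```

Run:
```python
from kin import *
import pickle
b=pickle.load(open('kin.pkl','rb'))
a=np.radians(-20.4);A=np.array([np.cos(a),np.sin(a)]);N=np.array([-A[1],A[0]])
for lean in (38,42,46):
  for daz in (-25,-12,0,12,25):
    o=[]
    for al in (.490,.515,.56,.60):
      T=E('xyz',[180,0,-20.4+daz])*E('y',lean); pos=np.r_[A*al+N*.0865,.047]
      S=[ik(b,pos,T,[j1,12,-45,j4,-20,j6]) for j1,j4 in((-35,-139),(-30,-100),(20,60),(30,95)) for j6 in(-120,0,100)]
      S=[s[0] for s in S if s[1]<1]
      if S: o.append(np.round(max(S,key=lambda q:-q[4]),0).astype(int).tolist())
      else:o.append('X')
    print(lean,daz,o)
```

```text
38 -25 ['X', 'X', 'X', 'X']
38 -12 ['X', 'X', 'X', 'X']
38 0 ['X', 'X', 'X', 'X']
38 12 ['X', 'X', 'X', 'X']
38 25 [[-3, 10, -40, -61, -5, 157], [-3, 12, -38, -58, -6, 154], [-3, 15, -34, -54, -6, 150], [-3, 17, -31, -50, -6, 146]]
42 -25 ['X', 'X', 'X', 'X']
42 -12 ['X', 'X', 'X', 'X']
42 0 [[-39, 13, -55, -146, -23, -108], [-37, 15, -52, -147, -21, -109], [-34, 17, -46, -146, -17, -112], [-31, 19, -40, -142, -12, -119]]
42 12 [[-21, 10, -40, -102, -9, -159], [-16, 11, -37, -94, -5, -170], 'X', 'X']
42 25 [[-20, 11, -38, -85, -16, -167], [-18, 12, -36, -82, -15, -171], 'X', [-13, 18, -28, -71, -12, 174]]
46 -25 ['X', 'X', 'X', 'X']
46 -12 ['X', 'X', 'X', 'X']
46 0 ['X', [-41, 19, -58, -152, -34, -99], [-38, 20, -53, -154, -30, -100], [-36, 21, -48, -155, -26, -102]]
46 12 [[-39, 14, -49, -123, -26, -122], [-36, 15, -45, -122, -23, -126], [-32, 17, -39, -119, -19, -133], [-28, 18, -33, -113, -15, -143]]
46 25 [[-32, 13, -41, -99, -26, -143], [-30, 15, -38, -97, -24, -147], [-27, 17, -33, -94, -22, -153], [-24, 19, -29, -90, -20, -160]]
```

```bash
cat > path.py <<'E'
from kin import *
import pickle
b=pickle.load(open('kin.pkl','rb'));a=np.radians(-20.4);A=np.array([np.cos(a),np.sin(a)]);N=np.array([-A[1],A[0]])
def goal(al,z,lean,q0,lat=.0865): return ik(b,np.r_[A*al+N*lat,z],E('xyz',[180,0,-20.4])*E('y',lean),q0)
F=lambda q:fk(q,*b[1:5])
def rows(q0,q1,n,dec=2):
    "rounded rows of a joint line"
    p,r=F(q0);out=[]
    for k in range(1,n+1):
        P,T=F(q0+(q1-q0)*k/n); 
        s=np.round(r.inv().apply(P-p)*100,dec);w=np.round((r.inv()*T).as_rotvec(degrees=True),dec)
        out.append(np.r_[s,w].tolist()); p=p+r.apply(s/100); r=r*R.from_rotvec(w,degrees=True)
    return out
E
python3 - <<'E'
from path import *
from h import get_obs
o=get_obs();q0=np.array(o['joint_pos'])
for al,z in((.47,.18),(.48,.15),(.49,.12),(.5,.1),(.5,.048),(.515,.048),(.6,.048)):
    q,e=goal(al,z,43,[-39,13,-55,-146,-23,-108]);print(al,z,np.round(q,1),round(e,2))
q1,e=goal(.49,.15,43,[-39,13,-55,-146,-23,-108]);q1=np.array(q1)
for k in np.linspace(0,1,9):
    q=q0+(q1-q0)*k;p,T=F(q);print(np.round(q,0),'along,lat,z',np.round([p[:2]@A,p[:2]@N,p[2]],3),'dir',np.round(T.apply([0,0,1]),2))
E
```

```text
0.47 0.18 [-3.280e+01 -1.050e+01 -5.710e+01 -1.739e+02 -1.000e-01 -8.710e+01] 25.42
0.48 0.15 [-2.700e+01 -4.700e+00 -4.750e+01 -1.381e+02 -1.000e-01 -1.272e+02] 14.22
0.49 0.12 [-2.370e+01  1.000e-01 -4.410e+01 -1.268e+02 -1.000e-01 -1.409e+02] 8.55
0.5 0.1 [ -23.9    3.5  -42.9 -124.3   -1.6 -143.2] 4.73
0.5 0.048 [ -39.4   14.6  -55.7 -148.4  -25.1 -105. ] 0.0
0.515 0.048 [ -38.3   15.3  -53.9 -148.8  -23.9 -105.7] 0.0
0.6 0.048 [ -33.2   19.1  -42.4 -147.4  -16.2 -112.2] 0.0
[  16.  -11.  -58.   52.  -24. -171.] along,lat,z [0.515 0.092 0.248] dir [ 0.51 -0.18 -0.84]
[  11.  -10.  -57.   28.  -21. -165.] along,lat,z [0.484 0.024 0.193] dir [ 0.44 -0.09 -0.9 ]
[   5.   -9.  -55.    4.  -18. -160.] along,lat,z [ 0.441 -0.009  0.144] dir [ 0.44  0.02 -0.9 ]
[  -0.   -8.  -54.  -20.  -15. -154.] along,lat,z [ 0.402 -0.011  0.108] dir [ 0.5   0.08 -0.86]
[  -6.   -7.  -52.  -44.  -12. -149.] along,lat,z [0.377 0.009 0.086] dir [ 0.6   0.08 -0.8 ]
[ -11.   -6.  -51.  -67.   -9. -143.] along,lat,z [0.375 0.04  0.08 ] dir [ 0.68  0.01 -0.74]
[ -16.   -5.  -50.  -91.   -6. -138.] along,lat,z [0.395 0.07  0.089] dir [ 0.72 -0.1  -0.69]
[ -22.   -5.  -48. -115.   -3. -132.] along,lat,z [0.436 0.09  0.111] dir [ 0.7  -0.23 -0.67]
[ -27.   -4.  -47. -139.   -0. -127.] along,lat,z [0.491 0.09  0.145] dir [ 0.65 -0.33 -0.68]
```

Run:
```python
from path import *
from h import get_obs
q0=np.array(get_obs()['joint_pos'])
G=goal(.5,.048,43,[-39,13,-55,-146,-23,-108])[0]
H=G.copy();H[1]-=14;H[2]+=4
M=(q0+H)/2;M[1]-=6;M[4]=-26
def show(x,y):
    for k in np.linspace(0,1,6):
        q=x+(y-x)*k;p,T=F(q);t=T.apply([0,0,1]);print(np.round(q,0),'along,lat,z',np.round([p[:2]@A,p[:2]@N,p[2]],3),'dir al,lat,z',np.round([t[:2]@A,t[:2]@N,t[2]],2))
for s in((q0,M),(M,H),(H,G)): show(*s);print()
for n,s in((12,(q0,M)),(12,(M,H)),(10,(H,G))): 
    r=np.abs(rows(*s,n));print(n,r.max(0))
```

```text
[  16.  -11.  -58.   52.  -24. -171.] along,lat,z [0.515 0.092 0.248] dir al,lat,z [ 0.54  0.01 -0.84]
[  10.  -11.  -58.   32.  -24. -164.] along,lat,z [0.477 0.005 0.197] dir al,lat,z [ 0.43  0.01 -0.9 ]
[   5.  -11.  -57.   12.  -25. -158.] along,lat,z [ 0.417 -0.044  0.146] dir al,lat,z [ 0.34  0.07 -0.94]
[  -1.  -11.  -56.   -8.  -25. -151.] along,lat,z [ 0.352 -0.052  0.103] dir al,lat,z [ 0.3   0.17 -0.94]
[  -6.  -11.  -56.  -28.  -26. -144.] along,lat,z [ 0.301 -0.022  0.074] dir al,lat,z [ 0.32  0.29 -0.9 ]
[ -12.  -11.  -55.  -48.  -26. -138.] along,lat,z [0.277 0.033 0.065] dir al,lat,z [ 0.39  0.39 -0.83]

[ -12.  -11.  -55.  -48.  -26. -138.] along,lat,z [0.277 0.033 0.065] dir al,lat,z [ 0.39  0.39 -0.83]
[ -17.   -9.  -54.  -68.  -26. -131.] along,lat,z [0.286 0.091 0.066] dir al,lat,z [ 0.49  0.43 -0.75]
[ -23.   -6.  -54.  -88.  -26. -125.] along,lat,z [0.329 0.137 0.085] dir al,lat,z [ 0.62  0.41 -0.67]
[ -28.   -4.  -53. -108.  -25. -118.] along,lat,z [0.399 0.155 0.117] dir al,lat,z [ 0.75  0.31 -0.59]
[ -34.   -2.  -52. -128.  -25. -112.] along,lat,z [0.483 0.1
[... 170 characters left out ...]
.  -25. -105.] along,lat,z [0.563 0.065 0.194] dir al,lat,z [ 0.87 -0.06 -0.5 ]
[ -39.    3.  -53. -148.  -25. -105.] along,lat,z [0.554 0.068 0.162] dir al,lat,z [ 0.83 -0.05 -0.55]
[ -39.    6.  -53. -148.  -25. -105.] along,lat,z [0.543 0.072 0.132] dir al,lat,z [ 0.8  -0.04 -0.6 ]
[ -39.    9.  -54. -148.  -25. -105.] along,lat,z [0.53  0.076 0.102] dir al,lat,z [ 0.76 -0.03 -0.64]
[ -39.   12.  -55. -148.  -25. -105.] along,lat,z [0.516 0.081 0.075] dir al,lat,z [ 0.72 -0.01 -0.69]
[ -39.   15.  -56. -148.  -25. -105.] along,lat,z [0.5   0.086 0.048] dir al,lat,z [ 0.68 -0.   -0.73]

12 [2.43 4.01 1.05 3.13 3.01 7.04]
12 [2.27 3.87 1.87 5.19 1.47 6.89]
10 [1.58 0.3  0.4  0.43 1.71 0.4 ]
```

```bash
cat > plan.py <<'E'
from path import *
G=goal(.5,.048,43,[-39,13,-55,-146,-23,-108])[0]
H=G.copy();H[1]-=11;H[2]+=1
def show(x,y,n=7):
    for k in np.linspace(0,1,n):
        q=x+(y-x)*k;p,T=F(q);t=T.apply([0,0,1]);w=p-T.apply([0,0,.36]);print(np.round(q,0),'al,lat,z',np.round([p[:2]@A,p[:2]@N,p[2]],3),'dir',np.round([t[:2]@A,t[:2]@N,t[2]],2),'w',w.round(2))
E
python3 - <<'E'
from plan import *
from h import get_obs
q0=np.array(get_obs()['joint_pos'])
M=(q0+H)/2;M[1]=-22;M[2]=-45;M[4]=-30
for s in((q0,M),(M,H)): show(*s);print()
for n,s in((16,(q0,M)),(16,(M,H)),(8,(H,G))): 
    print(n,np.abs(rows(*s,n)).max(0))
E
```

```text
[  16.  -11.  -58.   52.  -24. -171.] al,lat,z [0.515 0.092 0.248] dir [ 0.54  0.01 -0.84] w [ 0.33 -0.03  0.55]
[  11.  -13.  -56.   35.  -25. -165.] al,lat,z [0.497 0.022 0.234] dir [ 0.49  0.02 -0.87] w [ 0.31 -0.1   0.55]
[   7.  -15.  -54.   18.  -26. -160.] al,lat,z [ 0.464 -0.022  0.215] dir [ 0.45  0.08 -0.89] w [ 0.27 -0.15  0.53]
[   2.  -16.  -52.    2.  -27. -154.] al,lat,z [ 0.427 -0.036  0.196] dir [ 0.44  0.17 -0.88] w [ 0.22 -0.18  0.51]
[  -3.  -18.  -49.  -15.  -28. -149.] al,lat,z [ 0.396 -0.021  0.184] dir [ 0.46  0.28 -0.84] w [ 0.17 -0.19  0.49]
[  -7.  -20.  -47.  -32.  -29. -143.] al,lat,z [0.379 0.016 0.188] dir [ 0.52  0.38 -0.76] w [ 0.14 -0.18  0.46]
[ -12.  -22.  -45.  -48.  -30. -138.] al,lat,z [0.379 0.065 0.211] dir [ 0.6   0.47 -0.64] w [ 0.12 -0.15  0.44]

[ -12.  -22.  -45.  -48.  -30. -138.] al,lat,z [0.379 0.065 0.211] dir [ 0.6   0.47 -0.64] w [ 0.12 -0.15  0.44]
[ -16.  -18.  -47.  -65.  -29. -132.] al,lat,z [0.37  0.105 0.179] dir [ 0.63  0.49 -0.6 ] w [ 0.11 -0.12  0.4 ]
[ -21.  -13.  -48.  -82.  -28. -127.] al,lat,z [0.379 0.139 0.162] dir [ 0.69  0.46 -0.56] w [ 0.11 -0.07  0.36]
[ -26.   -9.  -50.  -98.  -28. -121.] al,lat,z [0.405 0.158 0.157] dir [ 0.75  0.39 -0.53] w [ 0.13 -0.03  0.35]
[ -30.   -5.  -51. -115.  -27. -116.] al,lat,z [0.444 0.156 0.156] dir [ 0.81  0.27 -0.52] w [0.16 0.   0.34]
[ -35.   -1.  -53. -132.  -26. -110.] al,lat,z [0.489 0.129 0.153] dir [ 0.84  0.12 -0.54] w [0.21 0.01 0.35]
[ -39.    4.  -55. -148.  -25. -105.] al,lat,z [0.53  0.076 0.143] dir [ 0.81 -0.04 -0.58] w [0.26 0.   0.35]

16 [1.87 2.89 0.18 3.6  1.4  5.6 ]
16 [1.11 2.32 1.42 3.47 1.77 5.45]
8 [1.16 0.18 0.49 0.36 1.42 0.34]
```

Run:
```python
from plan import *
from h import get_obs
q0=np.array(get_obs()['joint_pos'])
M=(q0+H)/2;M[1]=-12;M[2]=-22;M[4]=-35
H2=G.copy();H2[1]=-22;H2[2]=-50;H2[4]=-25
M1=q0.copy();M1[1:3]=-12,-35;M1[4]=-40
def show2(*s):
    show(*s);
    print('max row 16',np.abs(rows(*s,16)).max(0))
for s in((q0,M1),(M1,M),(M,H2),(H2,H)): show2(*s)
```

```text
[  16.  -11.  -58.   52.  -24. -171.] al,lat,z [0.515 0.092 0.248] dir [ 0.54  0.01 -0.84] w [ 0.33 -0.03  0.55]
[  16.  -11.  -54.   52.  -26. -171.] al,lat,z [0.541 0.095 0.288] dir [ 0.58 -0.   -0.82] w [ 0.35 -0.02  0.58]
[  16.  -11.  -50.   52.  -29. -171.] al,lat,z [0.564 0.097 0.33 ] dir [ 0.62 -0.02 -0.79] w [ 0.36 -0.02  0.61]
[  16.  -11.  -47.   52.  -32. -171.] al,lat,z [0.584 0.098 0.372] dir [ 0.65 -0.03 -0.76] w [ 0.37 -0.02  0.65]
[  16.  -12.  -43.   52.  -35. -171.] al,lat,z [0.602 0.096 0.416] dir [ 0.68 -0.05 -0.73] w [ 0.37 -0.02  0.68]
[  16.  -12.  -39.   52.  -37. -171.] al,lat,z [0.616 0.093 0.461] dir [ 0.71 -0.06 -0.7 ] w [ 0.38 -0.02  0.71]
[  16.  -12.  -35.   52.  -40. -171.] al,lat,z [0.627 0.088 0.505] dir [ 0.74 -0.08 -0.67] w [ 0.38 -0.02  0.75]
max row 16 [1.64 0.16 0.84 0.26 1.06 0.76]
[  16.  -12.  -35.   52.  -40. -171.] al,lat,z [0.627 0.088 0.505] dir [ 0.74 -0.08 -0.67] w [ 0.38 -0.02  0.75]
[  11.  -12.  -33.   35.  -39. -165.] al,lat,z [0.611 0.04  0.452] dir [ 0.65 -0.02 -0.76] w [ 0.37 -0.09  0.73]
[   7.  -12.  -31.   18.  -38. -160.] al
[... 1508 characters left out ...]
-39.  -18.  -51. -148.  -25. -105.] al,lat,z [0.546 0.07  0.365] dir [ 0.98 -0.1  -0.19] w [0.22 0.03 0.43]
[ -39.  -13.  -52. -148.  -25. -105.] al,lat,z [0.551 0.069 0.319] dir [ 0.96 -0.1  -0.28] w [0.23 0.02 0.42]
[ -39.   -9.  -52. -148.  -25. -105.] al,lat,z [0.551 0.069 0.274] dir [ 0.93 -0.09 -0.36] w [0.24 0.02 0.4 ]
[ -39.   -5.  -53. -148.  -25. -105.] al,lat,z [0.548 0.07  0.229] dir [ 0.9  -0.07 -0.44] w [0.24 0.01 0.39]
[ -39.   -1.  -54. -148.  -25. -105.] al,lat,z [0.541 0.072 0.185] dir [ 0.86 -0.06 -0.51] w [0.25 0.01 0.37]
[ -39.    4.  -55. -148.  -25. -105.] al,lat,z [0.53  0.076 0.143] dir [ 0.81 -0.04 -0.58] w [0.26 0.   0.35]
max row 16 [1.65 0.29 0.56 0.46 1.79 0.42]
```

```bash
cat >> plan.py <<'E'
Q0=np.array([15.91196046,-10.76262713,-58.15059015,51.60939703,-23.50036201,-170.66586541])
M1=Q0.copy();M1[1:3]=-12,-35;M1[4]=-40
M=(Q0+H)/2;M[1]=-12;M[2]=-22;M[4]=-35
H2=G.copy();H2[1]=-22;H2[2]=-50;H2[4]=-25
E
python3 - <<'E'
from plan import *
for s,n in(((Q0,M1),12),((M1,M),16)): print(str(rows(*s,n,1)).replace('-0.0','0').replace('0.0','0'))
E
```

```text
[[-2.2, 0.2, -1.0, 0.3, -1.4, 0.7], [-2.2, 0.2, -0.9, 0.4, -1.4, 0.6], [-2.1, 0.1, -1.0, 0.3, -1.4, 0.8], [-2.2, 0.2, -1.1, 0.4, -1.4, 0.7], [-2.1, 0.1, -1.0, 0.3, -1.3, 0.8], [-2.1, 0.1, -1.0, 0.3, -1.3, 0.8], [-2.1, 0.1, -1.1, 0.4, -1.3, 0.9], [-2.1, 0, -1.1, 0.3, -1.3, 0.9], [-2.1, 0, -1.1, 0.3, -1.3, 0.9], [-2.0, 0, -1.1, 0.3, -1.2, 0.9], [-2.1, 0, -1.1, 0.3, -1.3, 1.0], [-2.0, 0, -1.1, 0.4, -1.2, 1.0]]
[[1.4, -2.3, 1.2, -0.2, 3.2, 4.3], [1.4, -2.1, 1.1, -0.5, 3.0, 4.4], [1.4, -1.8, 1.0, -0.8, 2.8, 4.4], [1.3, -1.6, 0.8, -1.0, 2.7, 4.4], [1.2, -1.4, 0.8, -1.3, 2.6, 4.4], [1.2, -1.2, 0.7, -1.5, 2.4, 4.4], [1.2, -0.8, 0.7, -1.8, 2.3, 4.4], [1.1, -0.6, 0.6, -2.1, 2.1, 4.3], [1.1, -0.4, 0.5, -2.3, 1.9, 4.3], [1.1, -0.1, 0.4, -2.5, 1.8, 4.3], [1.1, 0.2, 0.4, -2.8, 1.7, 4.1], [1.1, 0.5, 0.4, -3.0, 1.5, 4.1], [1.1, 0.7, 0.4, -3.1, 1.4, 4.0], [1.0, 1.0, 0.3, -3.4, 1.4, 3.9], [1.1, 1.2, 0.4, -3.6, 1.1, 3.7], [1.1, 1.6, 0.4, -3.7, 1.1, 3.7]]
```

Call:
{"api": "play_rows", "payload": {
  "plan": [
    [-2.2,0.2,-1.0,0.3,-1.4,0.7],
    [-2.2,0.2,-0.9,0.4,-1.4,0.6],
    [-2.1,0.1,-1.0,0.3,-1.4,0.8],
    [-2.2,0.2,-1.1,0.4,-1.4,0.7],
    [-2.1,0.1,-1.0,0.3,-1.3,0.8],
    [-2.1,0.1,-1.0,0.3,-1.3,0.8],
    [-2.1,0.1,-1.1,0.4,-1.3,0.9],
    [-2.1,0,-1.1,0.3,-1.3,0.9],
    [-2.1,0,-1.1,0.3,-1.3,0.9],
    [-2.0,0,-1.1,0.3,-1.2,0.9],
    [-2.1,0,-1.1,0.3,-1.3,1.0],
    [-2.0,0,-1.1,0.4,-1.2,1.0]
  ]
}}

```text
clock: 31.12
tool_pos: [0.6191, -0.136, 0.5025]
orientation: [174.5, 47.7, 145.7]
force: [0.0, -0.0, 0.7]
opening: 0.0007
gripper_force: 0.0
```

Call:
{"api": "play_rows", "payload": {
  "plan": [
    [1.4,-2.3,1.2,-0.2,3.2,4.3],
    [1.4,-2.1,1.1,-0.5,3.0,4.4],
    [1.4,-1.8,1.0,-0.8,2.8,4.4],
    [1.3,-1.6,0.8,-1.0,2.7,4.4],
    [1.2,-1.4,0.8,-1.3,2.6,4.4],
    [1.2,-1.2,0.7,-1.5,2.4,4.4],
    [1.2,-0.8,0.7,-1.8,2.3,4.4],
    [1.1,-0.6,0.6,-2.1,2.1,4.3],
    [1.1,-0.4,0.5,-2.3,1.9,4.3],
    [1.1,-0.1,0.4,-2.5,1.8,4.3],
    [1.1,0.2,0.4,-2.8,1.7,4.1],
    [1.1,0.5,0.4,-3.0,1.5,4.1],
    [1.1,0.7,0.4,-3.1,1.4,4.0],
    [1.0,1.0,0.3,-3.4,1.4,3.9],
    [1.1,1.2,0.4,-3.6,1.1,3.7],
    [1.1,1.6,0.4,-3.7,1.1,3.7]
  ]
}}

```text
clock: 32.45
tool_pos: [0.5666, -0.0888, 0.3761]
orientation: [122.5, -14.9, 99.1]
force: [-0.8, 1.0, -0.5]
opening: -0.0
gripper_force: 0.0
```

Run:
```python
from plan import *
from h import get_obs
q=np.array(get_obs()['joint_pos']);print(np.round(q,1),np.round(M,1))
for s,n in(((q,H2),16),((H2,H),14)): print(str(rows(*s,n,1)).replace('-0.0','0').replace('0.0','0'))
```

```text
[ -11.4  -11.8  -22.3  -48.4  -34.6 -138.1] [ -11.7  -12.   -22.   -48.4  -35.  -137.8]
[[1.1, -1.3, 0.2, -2.4, 0.7, 4.5], [0.9, -1.1, 0.1, -2.5, 0.5, 4.4], [0.8, -0.9, 0.1, -2.7, 0.2, 4.5], [0.7, -0.6, 0, -2.9, 0.1, 4.4], [0.7, -0.4, 0, -3.0, -0.1, 4.4], [0.5, -0.2, -0.1, -3.2, -0.3, 4.4], [0.4, 0.1, 0, -3.3, -0.4, 4.3], [0.3, 0.3, -0.1, -3.5, -0.6, 4.3], [0.3, 0.5, -0.1, -3.6, -0.7, 4.3], [0.2, 0.8, 0, -3.6, -0.8, 4.2], [0.1, 1.0, -0.1, -3.8, -1.0, 4.1], [0, 1.2, 0, -3.9, -1.0, 4.2], [0, 1.4, 0, -3.9, -1.1, 4.1], [0, 1.7, 0, -4.1, -1.2, 4.0], [-0.1, 1.8, 0.1, -4.0, -1.3, 4.1], [-0.1, 2.0, 0.1, -4.1, -1.3, 4.0]]
[[-1.9, -0.3, 0.6, 0.5, -2.0, 0.5], [-1.9, -0.4, 0.7, 0.5, -2.1, 0.5], [-1.8, -0.3, 0.6, 0.6, -2.0, 0.4], [-1.9, -0.3, 0.6, 0.5, -2.1, 0.5], [-1.8, -0.3, 0.6, 0.5, -2.0, 0.5], [-1.8, -0.3, 0.6, 0.5, -2.1, 0.5], [-1.9, -0.4, 0.6, 0.5, -2.0, 0.5], [-1.8, -0.3, 0.6, 0.5, -2.0, 0.4], [-1.8, -0.3, 0.6, 0.6, -2.1, 0.5], [-1.8, -0.3, 0.6, 0.5, -2.0, 0.5], [-1.8, -0.3, 0.6, 0.5, -2.1, 0.5], [-1.7, -0.3, 0.6, 0.5, -2.0, 0.5], [-1.8, -0.4, 0.5, 0.5, -2.1, 0.4], [-1.7, -0.3, 0.6, 0.5, -2.0, 0.5]]
```

Joint tracking follows the model well, so I continue along the same path.

Call:
{"api": "play_rows", "payload": {
  "plan": [
    [1.1,-1.3,0.2,-2.4,0.7,4.5],
    [0.9,-1.1,0.1,-2.5,0.5,4.4],
    [0.8,-0.9,0.1,-2.7,0.2,4.5],
    [0.7,-0.6,0,-2.9,0.1,4.4],
    [0.7,-0.4,0,-3.0,-0.1,4.4],
    [0.5,-0.2,-0.1,-3.2,-0.3,4.4],
    [0.4,0.1,0,-3.3,-0.4,4.3],
    [0.3,0.3,-0.1,-3.5,-0.6,4.3],
    [0.3,0.5,-0.1,-3.6,-0.7,4.3],
    [0.2,0.8,0,-3.6,-0.8,4.2],
    [0.1,1.0,-0.1,-3.8,-1.0,4.1],
    [0,1.2,0,-3.9,-1.0,4.2],
    [0,1.4,0,-3.9,-1.1,4.1],
    [0,1.7,0,-4.1,-1.2,4.0],
    [-0.1,1.8,0.1,-4.0,-1.3,4.1],
    [-0.1,2.0,0.1,-4.1,-1.3,4.0]
  ]
}}

```text
clock: 33.78
tool_pos: [0.5294, -0.1207, 0.4126]
orientation: [116.0, -75.8, 38.0]
force: [0.8, 0.9, -0.6]
opening: 0.0006
gripper_force: 0.0
```

Run:
```python
from plan import *
from h import get_obs
o=get_obs();q=np.array(o['joint_pos']);print(o['clock'],o['force'],np.round(q,1),np.round(H2,1))
for s,n in(((q,H),14),): print(str(rows(*s,n,1)).replace('-0.0','0').replace('0.0','0'))
```

```text
33.7833 [ 0.78093454  0.89691144 -0.58366731] [ -39.4  -22.   -49.9 -148.7  -24.9 -104.6] [ -39.4  -22.   -50.  -148.4  -25.  -105. ]
[[-1.9, -0.3, 0.6, 0.5, -2.0, 0.5], [-1.9, -0.4, 0.7, 0.6, -2.1, 0.5], [-1.8, -0.3, 0.6, 0.5, -2.0, 0.4], [-1.9, -0.3, 0.6, 0.5, -2.1, 0.5], [-1.9, -0.4, 0.6, 0.6, -2.0, 0.5], [-1.8, -0.3, 0.6, 0.5, -2.0, 0.5], [-1.8, -0.3, 0.6, 0.5, -2.1, 0.5], [-1.8, -0.3, 0.6, 0.5, -2.0, 0.5], [-1.9, -0.4, 0.6, 0.6, -2.1, 0.4], [-1.8, -0.3, 0.6, 0.5, -2.0, 0.5], [-1.7, -0.3, 0.6, 0.5, -2.0, 0.5], [-1.8, -0.3, 0.5, 0.6, -2.1, 0.5], [-1.8, -0.3, 0.6, 0.5, -2.0, 0.5], [-1.8, -0.4, 0.6, 0.5, -2.1, 0.5]]
```

Call:
{"api": "play_rows", "payload": {
  "plan": [
    [-1.9,-0.3,0.6,0.5,-2.0,0.5],
    [-1.9,-0.4,0.7,0.6,-2.1,0.5],
    [-1.8,-0.3,0.6,0.5,-2.0,0.4],
    [-1.9,-0.3,0.6,0.5,-2.1,0.5],
    [-1.9,-0.4,0.6,0.6,-2.0,0.5],
    [-1.8,-0.3,0.6,0.5,-2.0,0.5],
    [-1.8,-0.3,0.6,0.5,-2.1,0.5],
    [-1.8,-0.3,0.6,0.5,-2.0,0.5],
    [-1.9,-0.4,0.6,0.6,-2.1,0.4],
    [-1.8,-0.3,0.6,0.5,-2.0,0.5],
    [-1.7,-0.3,0.6,0.5,-2.0,0.5],
    [-1.8,-0.3,0.5,0.6,-2.1,0.5],
    [-1.8,-0.3,0.6,0.5,-2.0,0.5],
    [-1.8,-0.4,0.6,0.5,-2.1,0.5]
  ]
}}

```text
clock: 34.95
tool_pos: [0.5232, -0.1146, 0.142]
orientation: [173.1, -54.1, -15.0]
force: [0.6, 0.4, -0.2]
opening: 0.0002
gripper_force: 0.0
```

Run:
```python
from plan import *
from h import get_obs
o=get_obs();q=np.array(o['joint_pos']);print(o['clock'],o['force'],np.round(q,1),np.round(H,1))
print(F(G)[0]); show(q,G,5)
for s,n in(((q,G),12),): print(str(rows(*s,n,1)).replace('-0.0','0').replace('0.0','0'))
```

```text
34.95 [ 0.59326759  0.37885914 -0.18025329] [ -39.4    3.8  -54.7 -148.4  -25.2 -104.7] [ -39.4    3.6  -54.7 -148.4  -25.1 -105. ]
[ 0.49879248 -0.09321113  0.048     ]
[ -39.    4.  -55. -148.  -25. -105.] al,lat,z [0.531 0.076 0.142] dir [ 0.81 -0.04 -0.58] w [0.26 0.   0.35]
[ -39.    7.  -55. -148.  -25. -105.] al,lat,z [0.525 0.078 0.118] dir [ 0.78 -0.03 -0.62] w [ 0.26 -0.    0.34]
[ -39.    9.  -55. -148.  -25. -105.] al,lat,z [0.518 0.081 0.094] dir [ 0.75 -0.02 -0.66] w [ 0.26 -0.    0.33]
[ -39.   12.  -55. -148.  -25. -105.] al,lat,z [0.509 0.083 0.071] dir [ 0.72 -0.01 -0.7 ] w [ 0.27 -0.01  0.32]
[ -39.   15.  -56. -148.  -25. -105.] al,lat,z [0.5   0.086 0.048] dir [ 0.68 -0.   -0.73] w [ 0.27 -0.01  0.31]
[[-0.8, -0.1, 0.3, 0.2, -0.9, 0.2], [-0.7, -0.1, 0.3, 0.3, -1.0, 0.3], [-0.8, -0.1, 0.4, 0.2, -0.9, 0.2], [-0.7, -0.2, 0.3, 0.2, -0.9, 0.3], [-0.8, -0.1, 0.3, 0.3, -1.0, 0.2], [-0.8, -0.1, 0.3, 0.2, -0.9, 0.3], [-0.7, -0.1, 0.3, 0.2, -1.0, 0.2], [-0.8, -0.1, 0.3, 0.3, -0.9, 0.3], [-0.7, -0.1, 0.4, 0.2, -0.9, 0.2], [-0.8, -0.2, 0.3, 0.2, -1.0, 0.2], [-0.7, -0.1, 0.3, 0.3, -0.9, 0.3], [-0.8, -0.1, 0.3, 0.2, -0.9, 0.2]]
```

Call:
{"api": "play_rows", "payload": {
  "plan": [
    [-0.8,-0.1,0.3,0.2,-0.9,0.2],
    [-0.7,-0.1,0.3,0.3,-1.0,0.3],
    [-0.8,-0.1,0.4,0.2,-0.9,0.2],
    [-0.7,-0.2,0.3,0.2,-0.9,0.3],
    [-0.8,-0.1,0.3,0.3,-1.0,0.2],
    [-0.8,-0.1,0.3,0.2,-0.9,0.3],
    [-0.7,-0.1,0.3,0.2,-1.0,0.2],
    [-0.8,-0.1,0.3,0.3,-0.9,0.3],
    [-0.7,-0.1,0.4,0.2,-0.9,0.2],
    [-0.8,-0.2,0.3,0.2,-1.0,0.2],
    [-0.7,-0.1,0.3,0.3,-0.9,0.3],
    [-0.8,-0.1,0.3,0.2,-0.9,0.2],
    [0,0,0,0,0,0]
  ]
}}

```text
clock: 36.03
tool_pos: [0.4973, -0.0939, 0.0472]
orientation: [-180.0, -42.9, -20.4]
force: [-0.7, 0.0, -0.2]
opening: 0.0007
gripper_force: 0.0
```

```bash
python3 - <<'E'
from plan import *
from h import get_obs,to
o=get_obs();q=np.array(o['joint_pos']);print(o['force'],np.round(q,1),np.round(G,1))
p,T=np.array(o['tool_pos']),E('xyz',o['orientation']);print('al lat',p[:2]@A,p[:2]@N,p[2]);t=T.apply([0,0,1]);print(t[:2]@A,t[:2]@N,t[2])
to(np.r_[A*.5+N*.0868,.047],(E('xyz',[180,0,-20.4])*E('y',43)).as_euler('xyz',degrees=True))
print('fwd 1cm in tool axes',T.inv().apply(np.r_[A,0]))
E
python3 chk.py pp tray_front tray die
```

```text
[-0.74635354  0.03388252 -0.18830206] [ -39.5   14.7  -55.9 -148.5  -25.3 -104.7] [ -39.4   14.6  -55.7 -148.4  -25.1 -105. ]
al lat 0.4988452450943038 0.085348994294089 0.04723997104458201
0.6813233787175288 0.0003962934095737523 -0.7319824427979568
shift cm [ 0.07 -0.15  0.1 ] turn [-0.02  0.05  0.  ]
fwd 1cm in tool axes [7.31982497e-01 2.78115732e-04 6.81323379e-01]
36.0333 [ 0.4973 -0.0939  0.0472] [-179.98  -42.95  -20.4 ] [-0.7  0.  -0.2] [ -39.5   14.7  -55.9 -148.5  -25.3 -104.7]
tcp along/lat [498.8  85.3]
top tray_front [ 0.5263 -0.1082  0.0303] 0.55 along/lat [531.  82.]
top tray [ 0.5795 -0.1263  0.0237] 0.8 along/lat [587.2  83.6]
top die [ 0.5793 -0.1219  0.0618] 0.79 along/lat [585.5  87.7]
crop origin 238 137
side tray_front [ 0.5296 -0.1053  0.0361] 0.94 along/lat [533.1  85.9]
side tray [ 0.5762 -0.1233  0.0191] 0.55 along/lat [583.   85.3]
side die [ 0.5801 -0.1198  0.0618] 0.58 along/lat [585.5  89.9]
crop origin 191 127
```

View pics/pp.png

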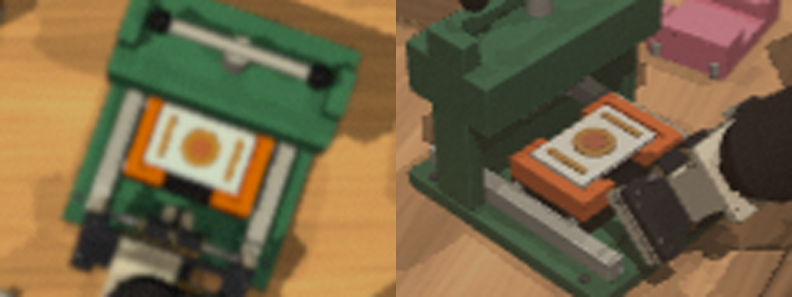

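Fingertips at (180,215) sit on the tray's axis line, just in front of the black face. Now I start the push slowly.

Call:
{"api": "play_rows", "payload": {
  "plan": [
    [0.29,-0.1,0.27,0,0,0],
    [0.22,0,0.205,0,0,0],
    [0.15,0,0.14,0,0,0],
    [0.15,0,0.14,0,0,0],
    [0.15,0,0.14,0,0,0],
    [0.15,0,0.14,0,0,0],
    [0.15,0,0.14,0,0,0],
    [0.22,0,0.205,0,0,0],
    [0.22,0,0.205,0,0,0],
    [0.22,0,0.205,0,0,0],
    [0.22,0,0.205,0,0,0],
    [0.22,0,0.205,0,0,0],
    [0.22,0,0.205,0,0,0]
  ]
}}

```text
clock: 37.52
tool_pos: [0.5314, -0.1057, 0.0485]
orientation: [180.0, -43.1, -20.4]
force: [-3.0, 0.7, 0.5]
opening: 0.0007
gripper_force: 1.6
```

```bash
cat > st.py <<'E'
from plan import *
from h import *
o=get_obs();p,T=np.array(o['tool_pos']),E('xyz',o['orientation']);f=np.array(o['force'])
print(o['clock'],'al lat z',np.round([p[:2]@A,p[:2]@N,p[2]],4),'F al lat z',np.round([f[:2]@A,f[:2]@N,f[2]],1),'M',np.round(o['moment'],2),np.round(o['orientation'],1),np.round(o['joint_pos'],1))
for c in('top','side'):
    snapshot(c)
    for t in('tray_front','tray','die'):
        for d in spot_point(c,t)[:3]:
            x=np.array(d['position'])
            if abs(x[1]+.12)<.12 and x[0]>.4: print(c,t,round(d['score'],2),np.round([x[:2]@A,x[:2]@N,x[2]],4))
E
python3 st.py
```

```text
37.5167 al lat z [0.5349 0.0861 0.0485] F al lat z [-3.1 -0.4  0.5] M [1.05 3.   0.03] [180.  -43.1 -20.4] [ -36.9   16.2  -51.5 -149.4  -22.4 -106.4]
top tray_front 0.91 [0.5536 0.0838 0.0303]
top tray 0.78 [0.6065 0.086  0.024 ]
top die 0.63 [0.6054 0.0886 0.0588]
side tray_front 0.6 [0.5546 0.0842 0.0356]
side tray_front 0.2 [ 0.6617  0.0881 -0.0018]
side tray 0.95 [0.6054 0.0833 0.0216]
side die 0.96 [0.6056 0.0863 0.0585]
```

Call:
{"api": "play_rows", "payload": {
  "plan": [
    [0.22,0,0.21,0,0,0],
    [0.285,0,0.275,0,0,0],
    [0.285,0,0.275,0,0,0],
    [0.285,0,0.275,0,0,0],
    [0.285,0,0.275,0,0,0],
    [0.285,0,0.275,0,0,0],
    [0.285,0,0.275,0,0,0],
    [0.285,0,0.275,0,0,0],
    [0.285,0,0.275,0,0,0],
    [0.285,0,0.275,0,0,0],
    [0.22,0,0.205,0,0,0],
    [0.15,0,0.14,0,0,0],
    [0.11,0,0.1,0,0,0]
  ]
}}

```text
clock: 39.0
tool_pos: [0.5737, -0.1214, 0.0481]
orientation: [180.0, -43.1, -20.3]
force: [-4.7, 1.2, 3.8]
opening: 0.0006
gripper_force: 2.3
```

```bash
python3 st.py
```

```text
39.0 al lat z [0.58   0.0862 0.0481] F al lat z [-4.8 -0.6  3.8] M [0.84 2.68 0.01] [180.  -43.1 -20.3] [ -34.4   18.3  -45.7 -149.1  -18.7 -109.2]
top tray_front 0.68 [0.599  0.083  0.0306]
top tray 0.82 [0.6511 0.0873 0.0205]
top die 0.62 [0.6512 0.0868 0.0618]
top die 0.35 [0.6514 0.0887 0.0212]
side tray_front 0.87 [0.5982 0.0866 0.0325]
side tray 0.75 [0.6507 0.0852 0.0214]
side die 0.83 [0.6544 0.0937 0.0592]
```

Call:
{"api": "play_rows", "payload": {
  "plan": [
    [0.075,0,0.07,0,0,0],
    [0.075,0,0.07,0,0,0],
    [0.075,0,0.07,0,0,0],
    [0.075,0,0.07,0,0,0],
    [0.075,0,0.07,0,0,0],
    [0.075,0,0.07,0,0,0],
    [0.075,0,0.07,0,0,0],
    [0.075,0,0.07,0,0,0],
    [0.075,0,0.07,0,0,0],
    [0.075,0,0.07,0,0,0],
    [0.075,0,0.07,0,0,0]
  ]
}}

```text
clock: 40.32
tool_pos: [0.5844, -0.1255, 0.0482]
orientation: [180.0, -43.1, -20.4]
force: [-3.3, 2.4, 1.5]
opening: 0.0006
gripper_force: 2.0
```

Call:
{"api": "play_rows", "payload": {
  "plan": [
    [0.06,0,0.055,0,0,0],
    [0.06,0,0.055,0,0,0],
    [0.06,0,0.055,0,0,0],
    [0.06,0,0.055,0,0,0]
  ]
}}

```text
clock: 40.65
tool_pos: [0.5874, -0.1266, 0.0483]
orientation: [180.0, -43.1, -20.4]
force: [-4.0, 1.5, 2.0]
opening: 0.0001
gripper_force: 2.1
```

```bash
python3 st.py
```

```text
40.65 al lat z [0.5947 0.0861 0.0483] F al lat z [-4.2  0.   2. ] M [0.97 2.9  0.07] [180.  -43.1 -20.4] [ -33.6   18.9  -43.6 -148.5  -17.3 -110.6]
top tray_front 0.48 [0.6121 0.0855 0.1298]
top tray 0.47 [0.6672 0.0884 0.0213]
side tray_front 0.74 [0.6098 0.0855 0.0343]
side tray 0.5 [0.6607 0.0855 0.0206]
side die 0.55 [0.6702 0.0898 0.0581]
```

Call:
{"api": "play_rows", "payload": {
  "plan": [
    [0.06,0,0.055,0,0,0],
    [0.06,0,0.055,0,0,0],
    [0.06,0,0.055,0,0,0],
    [0.06,0,0.055,0,0,0]
  ]
}}

```text
clock: 41.38
tool_pos: [0.5888, -0.1265, 0.0477]
orientation: [179.9, -43.0, -20.3]
force: [-16.3, 6.1, 14.2]
opening: 0.0002
gripper_force: 8.9
```

Call:
{"api": "play_rows", "payload": {
  "plan": [
    [0.05,0,0.047,0,0,0],
    [0.05,0,0.047,0,0,0],
    [0.05,0,0.047,0,0,0]
  ]
}}

```text
clock: 41.63
tool_pos: [0.589, -0.1264, 0.0471]
orientation: [179.9, -42.9, -20.2]
force: [-24.1, 7.3, 17.7]
opening: 0.0006
gripper_force: 12.8
```

The force rose to about 25 N and the tray stopped. I back straight off and check.

Call:
{"api": "play_rows", "payload": {
  "plan": [
    [-0.1,0,-0.09,0,0,0],
    [-0.2,0,-0.19,0,0,0],
    [-0.37,0,-0.34,0,0,0],
    [-0.55,0,-0.51,0,0,0],
    [-0.73,0,-0.68,0,0,0],
    [-0.73,0,-0.68,0,0,0],
    [-0.73,0,-0.68,0,0,0],
    [-0.55,0,-0.51,0,0,0],
    [-0.37,0,-0.34,0,0,0],
    [-0.2,0,-0.19,0,0,0],
    [0,0,0,0,0,0]
  ]
}}

```text
clock: 42.55
tool_pos: [0.5339, -0.1068, 0.0481]
orientation: [180.0, -43.1, -20.4]
force: [0.1, 0.4, -0.4]
opening: 0.0007
gripper_force: 0.0
```

```bash
python3 chk.py fin tray tray_front die press head_front
python3 - <<'E'
from h import *
for c in('top','side'):
  snapshot(c);print(c,[(np.round(d['position'],3),round(d['score'],2)) for t in('paddle_grip','rest_grip','mallet','dye') for d in spot_point(c,t)[:1]])
E
```

```text
42.55 [ 0.5339 -0.1068  0.0481] [179.96 -43.12 -20.39] [ 0.1  0.4 -0.4] [ -36.9   16.4  -51.4 -149.7  -22.5 -106.2]
tcp along/lat [537.6  86. ]
top tray [ 0.6589 -0.153   0.0201] 0.53 along/lat [670.9  86.3]
top tray_front [ 0.6044 -0.1304  0.0279] 0.74 along/lat [611.9  88.5]
top tray_front [ 0.6503 -0.1488  0.0584] 0.4 along/lat [661.4  87.2]
top die [ 0.6485 -0.1492  0.0607] 0.46 along/lat [659.8  86.2]
top press [ 0.6524 -0.1511  0.0016] 0.77 along/lat [664.2  85.8]
top head_front [ 0.6036 -0.1283  0.1331] 0.85 along/lat [610.5  90.1]
top head_front [ 0.6056 -0.1358  0.0299] 0.23 along/lat [615.   83.8]
crop origin 238 137
side tray [ 0.6486 -0.1514  0.0216] 0.86 along/lat [660.7  84.2]
side tray_front [ 0.6036 -0.1342  0.0355] 0.69 along/lat [612.5  84.6]
side die [ 0.6587 -0.1495  0.0601] 0.67 along/lat [669.5  89.5]
side head_front [ 0.5988 -0.1308  0.1294] 0.61 along/lat [606.8  86.1]
side head_front [ 0.6511 -0.1512  0.0637] 0.33 along/lat [663.   85.2]
crop origin 191 127
top [(array([0.488, 0.224, 0.067]), 0.66), (array([0.487, 0.225, 0.061]), 0.6), (array([ 0.363, -0.007,  0.001]), 0.54), (array([0.761, 0.128, 0.002]), 0.51)]
side [(array([0.484, 0.23 , 0.062]), 0.92), (array([0.487, 0.225, 0.066]), 0.85), (array([ 0.369, -0.007, -0.   ]), 0.6), (array([ 0.76 ,  0.125, -0.003]), 0.88)]
```

View pics/fin.png

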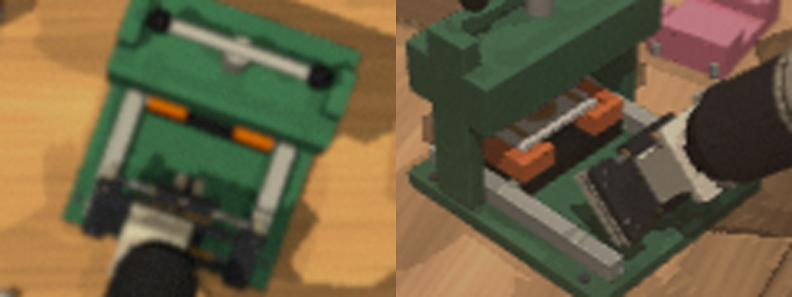

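The tray sits square under the head, with its front at (208,122) in the top crop. Its centre reads about 0.664 along the axis, the same as the press origin. The paddle is on its rest and the bystanders I checked are where they were.

```bash
python3 -c "
from plant import close_job
print(close_job())"
```

```text
the job is handed in; nothing more can be done
None
```

The job is handed in at about 43 s: the plate lies flat in the tray pocket, the paddle is back on its rest and released, and the tray is pushed fully home against its stop at about 25 N. The mallet and bottle were confirmed unmoved; I didn't re-check the other bystanders at the end.

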